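# Snap ring onto a banding wheel spindle

## Task

Lock the banding wheel's head down with its snap ring, using only the snap-ring pliers on it: put the plier tips in the ring's two eyes, squeeze the handles to spread the ring, lower it over the brass collar and let it contract flat into the groove below. Then put the pliers back upright in their wooden stand, and leave the plain white cup, the bottle and the plain white plate where they are.

Things in the scene. Friction and masses are not known exactly. Their poses are not given: they have to be found in the camera images.
- wheel: Banding wheel (decorating turntable), fixed, does not turn: dark steel wheel head 200 mm across, top at 62 mm. Up its spindle: blue hub 66 mm across (62 to 78 mm high), dark groove 47 mm across (78 to 86), brass collar 53 mm across (86 to 94), brass nose 41 mm across (94 to 108, the top). Origin on the spindle axis at table height, z up.
- groove (a point): Point on the spindle axis at the groove's floor (the top of the blue hub), 78 mm above the table. The ring's origin ends here.
- ring: Steel snap ring, 4 mm thick, bar 6 mm wide, 49 mm across inside when relaxed. Starts loosely round the nose, lying on the brass collar, 16 mm above its final place; about 2 mm of play in the groove. Origin on the ring's axis at its underside, z up; its two eyes stick out on its -x side, its small round back is at x = +38 mm.
- ring_spread (a joint): How far each half of the ring is sprung open (rad): 0 relaxed, at most 0.2; each eye moves out by 80 mm times this. It clears the collar from about 0.085 (each eye 7 mm out). Its own spring closes it: 3 N at each eye to start, 6 N at 0.13.
- eye_a (a point): Centre of one eye of the ring, on its top face: a square steel loop, 16 mm outside, with a 10 mm square hole right through. In the ring's frame at x = -42, y = +12 mm when relaxed.
- eye_b (a point): The same for the other eye (y = -12 mm when relaxed).
- pliers: Snap-ring pliers, about 0.2 kg, upright in the stand, red handles up, jaws down. Origin at the pivot, z up; handles and jaws open along y; same after a half turn about z. Handles are 22 mm wide in x, 36 to 92 mm above the pivot: grip them across y 62 mm above it, where they are 52 mm over the outside at rest, 27 mm fully squeezed. Pivot block 29 x 30 x 12 mm.
- pliers_squeeze (a joint): Turn of each half of the pliers (rad): 0 at rest, 0.2 fully squeezed. Squeezing the handles spreads the jaws: each handle comes in by 62 mm times this at the grip point, each prong goes out by 77 mm times this. The handle spring needs 7 N on each to start, 10 N at the end, up to 18 N with the ring. A full squeeze opens the ring to about 0.12.
- tip_a (a point): Lower end of the prong on the pliers' +y side, 79 mm below the pivot. Each jaw (10 mm wide in x) ends 70 mm below the pivot in a flat shoulder, from which the round prong, 4.4 mm thick, stands out 9 mm. Prongs are at y = +-10 mm at rest; a light grip with the handles at 48 mm holds the pliers and puts the prongs at about +-12 mm, like the relaxed eyes.
- tip_b (a point): Lower end of the prong on the -y side.
- stand: Fixed wooden stand for the pliers, 60 x 92 mm, 95 mm high, with a slot 18 mm (x) by 54 mm (y), 83 mm deep, in its top; the jaws hang in the slot and the pivot block rests on the rim. Origin under its centre, z up.
- stand_rest (a point): Where the pivot of the pliers rests: over the middle of the slot, 101 mm above the table.
- cup: Plain white ceramic cup, 72 mm across, 85 mm high; origin under its centre. Leave alone.
- slip_bottle: White slip bottle with red cap, 38 mm across, 95 mm high; origin under its centre. Leave alone.
- plate: Plain white ceramic plate, 170 mm across, 22 mm high; origin under its centre. Leave alone.

How it is judged:
On the way, in this order (a step that is already met when the one before it is completed fails the run):
1. the plier tips spread the snap ring (value of joint ring_spread above 0.06 rad and contact force between pliers and ring above 1 N), for 0.1 s.
2. the ring lies flat in the groove, contracted (value of joint ring_spread below 0.03 rad and z of ring in the frame of groove between -0.003 and 0.005 m and horizontal distance between ring and groove below 0.004 m and angle between ring's own z axis and vertical below 0.07 rad), for 0.2 s.
At the end, for the whole second after the job is handed in: Ring contracted (ring_spread under 0.03), its origin within 4 mm of the spindle axis and -3 to +5 mm above the groove's floor, level within 0.07 rad. Pliers in the stand: pivot within 15 mm of stand_rest, upright within 0.12 rad. Both at rest (under 20 mm/s) (all of step 2 and distance between pliers and stand_rest below 0.015 m and angle between pliers's own z axis and vertical below 0.12 rad and linear speed of each of pliers, ring below 0.02 m/s); the robot touches nothing.
It fails at once if the fingers work on the ring directly (contact force between the fingers and ring above 1 N).
It fails at once if the cup is moved more than 25 mm (distance of cup from where it was at the start of the episode above 0.025 m).
It fails at once if the bottle is moved more than 25 mm (distance of slip_bottle from where it was at the start of the episode above 0.025 m).
It fails at once if the plate is moved more than 25 mm (distance of plate from where it was at the start of the episode above 0.025 m).
It also fails if it takes over 48 s, if anything falls off the work surface, if the arm or the gripper's body presses on something with over 40 N, if the wrist force passes 120 N, or if a joint passes its speed limit or range.

## Robot

A 7-joint arm with a two-finger parallel gripper is mounted at the origin on the work surface. World frame = base frame: x ahead of the robot, y to its left, z up, the work surface at z = 0. Lengths are in m, angles in rad, forces in N, time in s.
With the tool pointing down it reaches from about 0.4 to 0.85 m from the base axis. Payload 10.4 kg.
Tool frame: the origin (TCP) lies on the centre line of the jaws, within the pads' length; the fingertips stand 22 mm ahead of it and the grasp point (between the pads) lies 3 mm ahead of it; z points along the fingers, y is the line along which they close (so a half turn about z gives the same grasp; the last joint's range is limited). The gripper opens to 87 mm and grips with 3 to 60 N. Pads are 19 mm wide; open, the fingers measure 117 mm over their backs; the gripper's body (75 mm by 190 mm) begins 51 mm behind the grasp point.
Start: joints at [-1.324, 0.332, -0.065, 1.46, 0.022, 1.35, -0.088], TCP at [0.167, 0.602, 0.245] pointing down, gripper open.
Joint ranges: [-2.6, 2.6], [-0.5, 2.12], [-1.47, 1.34], [0.16, 2.42], [-1.27, 4.41], [0.06, 2.06], [-2.6, 2.6]. Speed limits (rad/s): [2.22, 2.22, 2.79, 2.79, 3.14, 3.14, 3.14].

## Interface

Orientations are given as a unit quaternion [x, y, z, w].
In Python, from bench import r gives the robot as it stands.
- The arm moves only by the shell command python3 jog.py 'ROWS' [FORCE]. ROWS is a JSON list of rows, 1 to 12 of them, each of 5 numbers: dx, dy, dz in m, then a turn about the tool's z in rad, then the finger opening in m; each row is the pose to reach, as a shift and turn from the pose commanded when the command began, along the tool's axes at that moment; what a row does not reach only later rows make up. A row lasts 1/10 s, in which the tool goes at most 0.05 m and 0.15 rad, less where a joint would pass 70% of its speed; a pose out of reach is approached as far as the arm can. The fingers move at their own pace and stop on an object; FORCE is the grip in N (left out, the last holds). Time passes only in rows, so rows that do not move let the fingers close. It prints the time, the measured TCP pose, the force, the opening and the grip force at its end.
- r.read_state(): the state, without advancing time (a new reading comes with each control period).
- r.camera(name): name is "scene" or "top"; returns a dict with "img" (420x560x3 uint8, red, green, blue), "fx", "fy", "cx", "cy" (pixels), "pose" (4x4, takes a point from camera to world coordinates). Camera axes: x right, y down, z forward; pixel columns grow to the right and rows downward; lengths in m; the calibration is good to about 2 mm. A picture is of the moment at which its call begins. There is no depth.
- r.close_job(): hands the job in; it is judged then, once.
The state is a dict: "time": time; "joint_positions": joint angles; "joint_vel": joint speeds; "joint_torque": joint torques, N m; "ee_pos": TCP position; "eef_rot": TCP orientation; "ft_force": force on the tool from outside, world axes, zero at the start; "torque": the same for the moment, N m; "width": finger opening in m; "grip_force": force on a finger pad.
Only numpy, scipy, OpenCV 4.12 (cv2) and the standard library are available. Lean on these libraries where they do the work, as an engineer would, in place of code of your own. Each camera call takes 0.05 s, during which the arm holds its last target. There are 200 camera calls.

## Working session

There is one attempt and no reset: what is moved stays moved. The work goes in short steps, Python scripts to look and compute and a shell command to move; the robot and the scene stay as the last step left them, time stands still between calls to the robot, and variables do not carry over. Pictures are saved under pics/ and viewed, at most 10 in all, crops included, and the job is handed in when it is done.

```bash
ls; mkdir -p pics; python3 - <<'E'
from bench import r
import cv2,numpy as np,json
for n in("scene","top"):
    c=r.camera(n); cv2.imwrite(f"pics/{n}0.png",c["img"][:,:,::-1])
    np.savez(f"{n}0.npz",**c); print(n,c["fx"],c["cx"],c["cy"],np.round(c["pose"],3).tolist())
s=r.read_state(); print(s["time"],s["ee_pos"],s["eef_rot"],s["width"])
E
```

```text
bench.py
jog.py
pics
scene 465.5063053410959 276.9586890042061 207.9796148910206 [[-0.1, 0.506, -0.857, 1.335], [0.995, 0.046, -0.09, 0.233], [-0.006, -0.862, -0.508, 0.55], [0.0, 0.0, 0.0, 1.0]]
top 450.57143462846443 281.1193227885447 210.99970563124234 [[-0.009, -0.998, 0.068, 0.499], [-1.0, 0.009, 0.004, 0.139], [-0.004, -0.068, -0.998, 1.16], [0.0, 0.0, 0.0, 1.0]]
0.1 [0.16651194 0.60207656 0.24382373] [ 1.34485438e-01  9.90915359e-01 -6.45067364e-04 -4.62114482e-05] 0.0871660622997854
```

View pics/scene0.png

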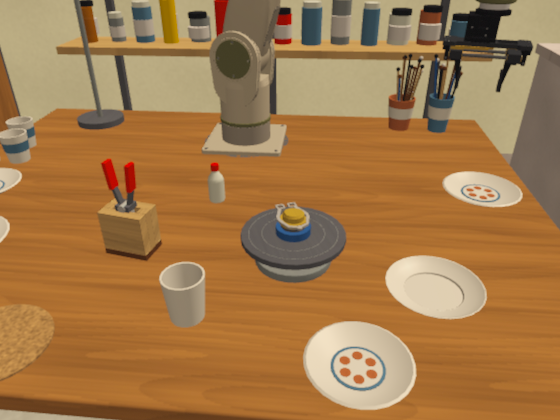

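View pics/top0.png

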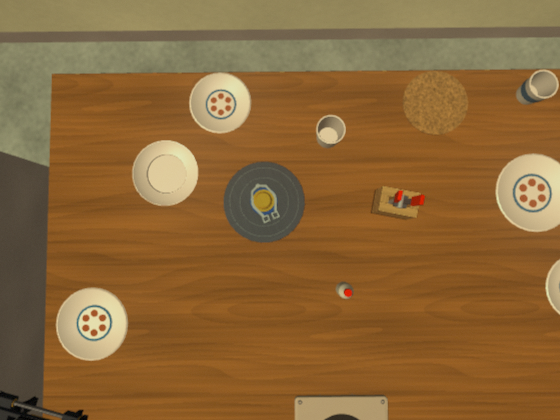

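Wheel is centred near (264,201) in top, with the ring's eyes near (265,218) and (276,216). The stand is near (398,202) and the bottle at (345,291). I'll enlarge both.

```bash
python3 - <<'E'
import cv2,numpy as np
t=cv2.imread("pics/top0.png");s=cv2.imread("pics/scene0.png")
f=lambda im,x,y,w,h,k:cv2.resize(im[y:y+h,x:x+w],None,fx=k,fy=k,interpolation=cv2.INTER_CUBIC)
a=f(t,240,180,50,50,8); b=f(t,365,180,65,50,6.0)
b=cv2.copyMakeBorder(b,0,100,0,0,cv2.BORDER_CONSTANT)
cv2.imwrite("pics/c1.png",np.hstack([a,b]))
a=f(s,260,190,70,60,6); b=f(s,95,150,70,110,5); 
cv2.imwrite("pics/c2.png",np.hstack([cv2.copyMakeBorder(a,0,190,0,0,cv2.BORDER_CONSTANT),b]))
E
```

```text
(no output)
```

View pics/c1.png

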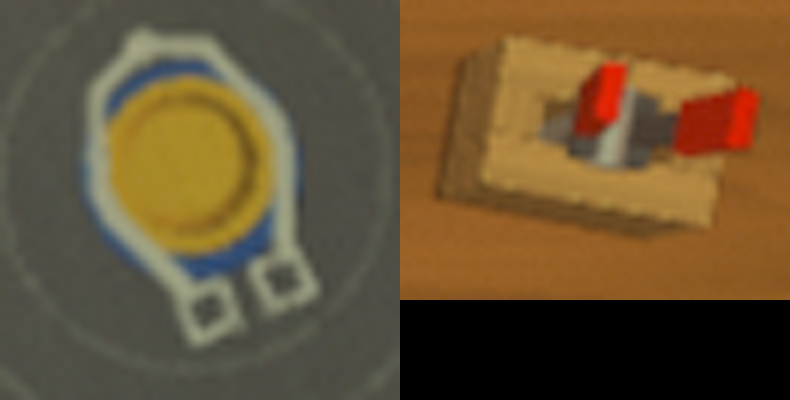

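View pics/c2.png

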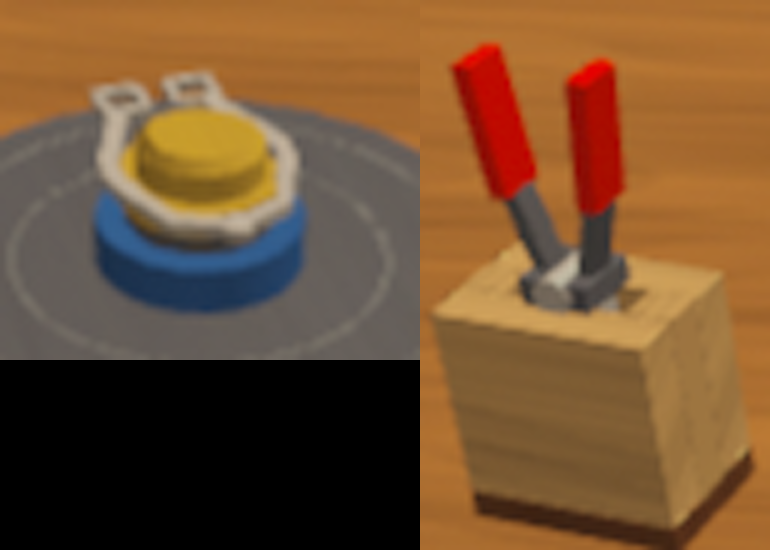

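```bash
cat > h.py <<'E'
import numpy as np
def load(n): return dict(np.load(n+".npz"))
def ray(c,u,v):
    P=c["pose"]; d=P[:3,:3]@np.array([(u-c["cx"])/c["fx"],(v-c["cy"])/c["fy"],1]); return P[:3,3],d
def atz(c,u,v,z):
    o,d=ray(c,u,v); return o+d*(z-o[2])/d[2]
def proj(c,p):
    P=c["pose"]; q=P[:3,:3].T@(np.asarray(p)-P[:3,3]); return np.array([c["cx"]+c["fx"]*q[0]/q[2],c["cy"]+c["fy"]*q[1]/q[2]])
def tri(c1,p1,c2,p2):
    A=[];b=[]
    for c,p in((c1,p1),(c2,p2)):
        o,d=ray(c,*p); d/=np.linalg.norm(d); M=np.eye(3)-np.outer(d,d); A.append(M);b.append(M@o)
    return np.linalg.lstsq(np.vstack(A),np.hstack(b),rcond=None)[0]
def crop(x,y,ox,oy,k): return ox+(x+.5)/k-.5, oy+(y+.5)/k-.5
E
python3 - <<'E'
from h import *
np.set_printoptions(precision=4,suppress=True)
T=load("top0");S=load("scene0")
ct=lambda x,y:crop(x,y,240,180,8); cs=lambda x,y:crop(x-400,y,365,180,6)
A=atz(T,*ct(208,310),.098);B=atz(T,*ct(282,280),.098);K=atz(T,*ct(143,40),.098)
print("eyes",A,B,"back",K,"sep",np.linalg.norm(A-B),"len",np.linalg.norm((A+B)/2-K))
print("tri eyes",tri(T,ct(208,310),S,crop(122,98,260,190,6)),tri(T,ct(282,280),S,crop(190,88,260,190,6)))
print("hub",atz(T,*ct(192,167),.078),"collar",atz(T,*ct(190,165),.094))
C=[atz(T,*cs(*p),.095) for p in((505,38),(728,75),(712,228),(485,185))]
print("stand",np.array(C),np.mean(C,0),[np.linalg.norm(C[i]-C[i-1]) for i in range(4)])
for i,j in((1,0),(2,3)): d=C[i]-C[j];print("yaw long",np.arctan2(d[1],d[0]))
for i,j in((3,0),(2,1)): d=C[i]-C[j];print("yaw short",np.arctan2(d[1],d[0]))
L=atz(T,*cs(614,92),.193);R=atz(T,*cs(744,119),.193);d=R-L
print("handles",L,R,(L+R)/2,np.arctan2(d[1],d[0]))
print("tri handles",tri(T,cs(614,92),S,crop(478-420,52,95,150,5)),tri(T,cs(744,119),S,crop(592-420,68,95,150,5)))
d=A-B;print("eye yaw",np.arctan2(d[1],d[0]))
E
python3 -c "
from bench import r
from scipy.spatial.transform import Rotation as R
s=r.read_state();print(R.from_quat(s['eef_rot']).as_matrix())"
cat > to.py <<'E'
# usage: python3 to.py x y z yaw : shift in tool axes from the measured pose
import sys
from h import *
from bench import r
from scipy.spatial.transform import Rotation as R
s=r.read_state(); M=R.from_quat(s["eef_rot"]).as_matrix(); x,y,z,w=map(float,sys.argv[1:5])
yaw=np.arctan2(M[1,1],M[0,1]); d=(w-yaw+np.pi/2)%np.pi-np.pi/2
print("t",s["time"],"pos",np.round(s["ee_pos"],4),"yaw",round(yaw,4),"tilt",np.round(M[:2,2],4),"shift",np.round(M.T@(np.array([x,y,z])-s["ee_pos"]),4),"turn",round(-d,4),"q",np.round(s["joint_positions"],2),"F",np.round(s["ft_force"],1))
E
python3 jog.py '[[-0.607,-0.599,0,-0.075,0.087],[-0.607,-0.599,0,-0.075,0.087],[-0.607,-0.599,0,-0.075,0.087],[-0.607,-0.599,0,-0.075,0.087],[-0.607,-0.599,0,-0.075,0.087],[-0.607,-0.599,0,-0.075,0.087],[-0.607,-0.599,0,-0.075,0.087],[-0.607,-0.599,0,-0.075,0.087],[-0.607,-0.599,0,-0.075,0.087],[-0.607,-0.599,0,-0.075,0.087],[-0.607,-0.599,0,-0.075,0.087],[-0.607,-0.599,0,-0.075,0.087]]'; python3 to.py .592 -.137 .235 1.375
python3 - <<'E'
from h import *
np.set_printoptions(precision=4,suppress=True)
T=load("top0");S=load("scene0");cs=lambda x,y:crop(x-400,y,365,180,6)
print(tri(T,cs(614,92),S,crop(592-420,68,95,150,5)),tri(T,cs(744,119),S,crop(478-420,52,95,150,5)))
# stand top corners in scene crop: near corner (645,350), left(435,315), right(722,272)
for n,p in(("near",(645,350)),("left",(435,315)),("right",(722,272))): print(n,atz(S,*crop(p[0]-420,p[1],95,150,5),.095))
E
```

```text
time: 1.3
ee_pos: [0.4663, 0.0804, 0.2446]
eef_rot: [0.097, 0.995, 0.0, 0.0]
ft_force: [0.8, 0.3, 0.2]
width: 0.0874
grip_force: 0.0
t 1.3 pos [0.4663 0.0804 0.2446] yaw 1.3761 tilt [0.0002 0.0004] shift [-0.1654 -0.189   0.0095] turn 0.0011 q [-0.72 -0.03  0.45  1.87  0.01  1.3   1.1 ] F [0.8 0.3 0.2]
[ 0.5973 -0.1137  0.1928] [ 0.5874 -0.1605  0.1926]
near [ 0.6324 -0.0964  0.095 ]
left [ 0.6152 -0.1851  0.095 ]
right [ 0.5735 -0.0868  0.095 ]
```

```bash
python3 jog.py '[[-0.166,-0.189,0,0,0.087],[-0.166,-0.189,0,0,0.087],[-0.166,-0.189,0,0,0.087],[-0.166,-0.189,0,0,0.087],[-0.166,-0.189,0,0,0.087],[-0.166,-0.189,0,0,0.087],[-0.166,-0.189,0,0,0.087],[-0.166,-0.189,0.02,0,0.087]]'; python3 to.py .5925 -.137 .166 1.37
python3 - <<'E'
from bench import r
import cv2
from h import *
c=r.camera("scene");s=r.camera("top")
np.savez("s1.npz",**c)
f=lambda im,x,y,w,h,k:cv2.resize(im[y:y+h,x:x+w,::-1],None,fx=k,fy=k,interpolation=cv2.INTER_CUBIC)
cv2.imwrite("pics/a1.png",np.hstack([f(c["img"],70,60,130,200,3),f(s["img"],340,100,130,200,3)]))
E
```

```text
time: 2.1
ee_pos: [0.5932, -0.1345, 0.2262]
eef_rot: [0.097, 0.995, 0.0, 0.002]
ft_force: [0.4, 0.6, -0.8]
width: 0.0871
grip_force: 0.0
t 2.1 pos [ 0.5932 -0.1345  0.2262] yaw 1.3768 tilt [0.0034 0.0004] shift [ 0.0004 -0.0027  0.0602] turn 0.0068 q [-0.37  0.34  0.66  1.57 -0.22  1.3   1.69] F [ 0.4  0.6 -0.8]
```

View pics/a1.png

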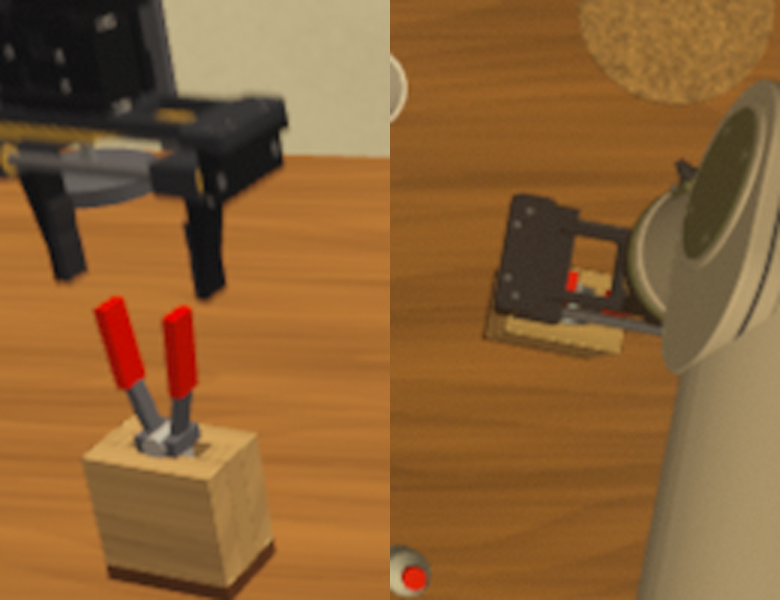

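The fingers straddle both handles and the gripper is clear of everything. I'll descend and take the light grip.

```bash
python3 jog.py '[[0,0,0,0,0.087],[0,0,0.02,0,0.087],[0,0,0.04,0,0.087],[0,0,0.0585,0,0.087],[0,0,0.0585,0,0.087],[0,0,0.0585,0,0.048],[0,0,0.0585,0,0.048],[0,0,0.0585,0,0.048],[0,0,0.0585,0,0.048],[0,0,0.0585,0,0.048],[0,0,0.0585,0,0.048],[0,0,0.0585,0,0.048]]' 20; python3 to.py .5925 -.137 .166 1.37
```

```text
time: 3.4
ee_pos: [0.5928, -0.1356, 0.1674]
eef_rot: [0.097, 0.995, 0.0, 0.001]
ft_force: [-0.7, -0.6, 9.3]
width: 0.0492
grip_force: 6.5
t 3.4 pos [ 0.5928 -0.1356  0.1674] yaw 1.3756 tilt [ 0.0022 -0.0002] shift [ 0.0001 -0.0014  0.0014] turn 0.0056 q [-0.36  0.39  0.65  1.64 -0.25  1.19  1.72] F [-0.7 -0.6  9.3]
```

```bash
python3 jog.py '[[0,0,0,0,0.048],[0,0,0,0,0.048],[0,0,-0.01,0,0.048],[0,0,-0.02,0,0.048],[0,0,-0.04,0,0.048],[0,0,-0.06,0,0.048],[0,0,-0.09,0,0.048],[0,0,-0.12,0,0.048],[0,0,-0.12,0,0.048],[0,0,-0.12,0,0.048]]'; python3 to.py .559 .169 .287 1.945
python3 - <<'E'
from bench import r
import cv2
from h import *
c=r.camera("scene")
np.savez("s2.npz",**c)
f=lambda im,x,y,w,h,k:cv2.resize(im[y:y+h,x:x+w,::-1],None,fx=k,fy=k,interpolation=cv2.INTER_CUBIC)
cv2.imwrite("pics/a2.png",f(c["img"],70,60,120,150,4))
E
```

```text
time: 4.4
ee_pos: [0.5922, -0.1352, 0.2866]
eef_rot: [0.097, 0.995, 0.0, 0.0]
ft_force: [-0.2, -0.5, -2.4]
width: 0.0481
grip_force: 5.1
t 4.4 pos [ 0.5922 -0.1352  0.2866] yaw 1.376 tilt [0.0009 0.0002] shift [ 0.0915  0.292  -0.0004] turn -0.569 q [-0.38  0.31  0.68  1.48 -0.2   1.42  1.68] F [-0.2 -0.5 -2.4]
```

View pics/a2.png

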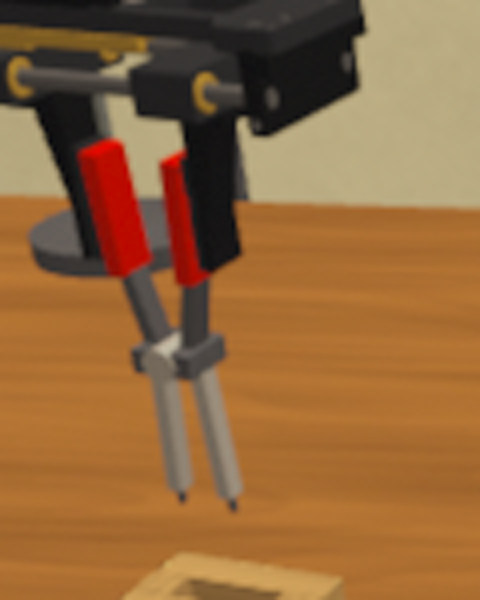

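```bash
python3 - <<'E'
from h import *
np.set_printoptions(precision=4,suppress=True)
S=load("s2")
a=[atz(S,*crop(x,y,70,60,4),.1412) for x,y in((181,497),(233,506))]
print(a,(a[0]+a[1])/2,np.linalg.norm(a[0]-a[1]))
E
python3 jog.py '[[0.0915,0.292,0,-0.08,0.048],[0.0915,0.292,0,-0.16,0.048],[0.0915,0.292,0,-0.24,0.048],[0.0915,0.292,0,-0.32,0.048],[0.0915,0.292,0,-0.4,0.048],[0.0915,0.292,0,-0.5,0.048],[0.0915,0.292,0,-0.569,0.048],[0.0915,0.292,0,-0.569,0.048],[0.0915,0.292,0,-0.569,0.048],[0.0915,0.292,0,-0.569,0.048]]';  python3 to.py .559 .169 .287 1.945
python3 - <<'E'
from bench import r
import cv2
from h import *
c=r.camera("scene");np.savez("s3.npz",**c)
t=r.camera("top");np.savez("t3.npz",**t)
f=lambda im,x,y,w,h,k:cv2.resize(im[y:y+h,x:x+w,::-1],None,fx=k,fy=k,interpolation=cv2.INTER_CUBIC)
cv2.imwrite("pics/a3.png",np.hstack([f(c["img"],240,120,90,120,5),f(t["img"],240,160,60,100,6)[:600]]))
E
```

```text
[array([ 0.5832, -0.1556,  0.1412]), array([ 0.5898, -0.1274,  0.1412])] [ 0.5865 -0.1415  0.1412] 0.028988457818245
time: 5.45
ee_pos: [0.5591, 0.1669, 0.2857]
eef_rot: [-0.184, 0.983, -0.0, -0.0]
ft_force: [0.1, 0.1, -1.8]
width: 0.0483
grip_force: 5.0
t 5.45 pos [0.5591 0.1669 0.2857] yaw 1.9404 tilt [-0.0004 -0.0007] shift [-0.0006  0.002  -0.0013] turn -0.0046 q [-0.74  0.23  0.44  1.53 -0.1   1.4   1.65] F [ 0.1  0.1 -1.8]
```

View pics/a3.png

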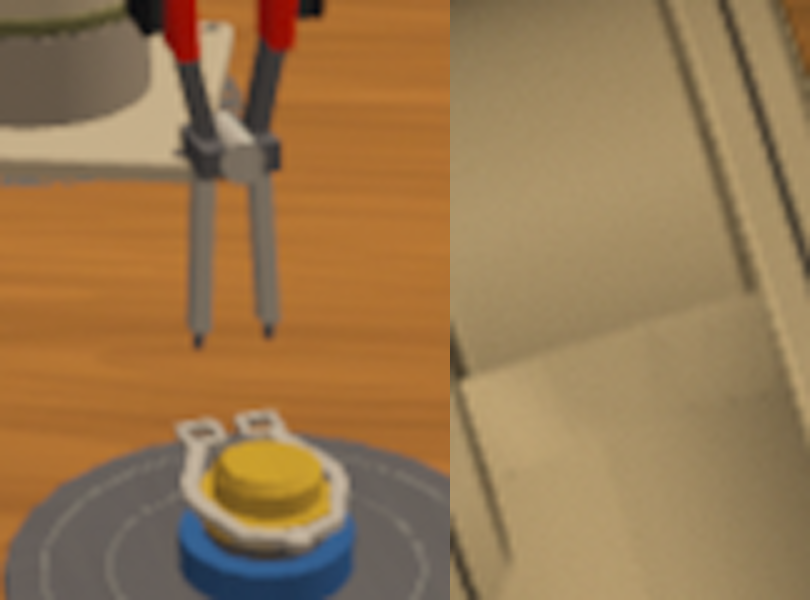

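```bash
python3 - <<'E'
from h import *
np.set_printoptions(precision=4,suppress=True)
S2=load("s2");S=load("s3")
def model(c,p,yaw,half):
    y=np.array([np.cos(yaw),np.sin(yaw),0]);b=np.array([p[0],p[1],p[2]-.0664-.079])
    return [proj(c,b-half*y),proj(c,b+half*y)],proj(c,[p[0],p[1],p[2]-.0664])
print("s2",[crop(x,y,70,60,4) for x,y in((181,497),(233,506))],"model",model(S2,(.5922,-.1352,.2866),1.376,.0124))
print("s3",[crop(x,y,240,120,5) for x,y in((198,345),(268,336))],"model",model(S,(.5591,.1669,.2857),1.9404,.0124))
e=[atz(S,*crop(x,y,240,120,5),.098) for x,y in((203,432),(261,422))]
print("eyes",e,(e[0]+e[1])/2,np.linalg.norm(e[0]-e[1]))
t=[atz(S,*crop(x,y,240,120,5),.1403) for x,y in((198,345),(268,336))]
print("tips",t,(t[0]+t[1])/2,np.linalg.norm(t[0]-t[1]))
E
```

```text
s2 [(114.875, 183.875), (127.875, 186.125)] model ([array([117.6499, 185.6759]), array([129.1465, 187.4018])], array([115.7445, 147.6301]))
s3 [(279.2, 188.6), (293.2, 186.8)] model ([array([278.4167, 186.2927]), array([291.0383, 184.5963])], array([284.8511, 146.5645]))
eyes [array([0.5643, 0.1587, 0.098 ]), array([0.5547, 0.1803, 0.098 ])] [0.5595 0.1695 0.098 ] 0.023732951414693313
tips [array([0.5726, 0.1577, 0.1403]), array([0.5631, 0.1832, 0.1403])] [0.5679 0.1704 0.1403] 0.027174783455017112
```

```bash
python3 jog.py '[[0,0,0.014,0,0.049],[0,0,0.028,0,0.049],[0,0,0.028,0,0.049],[0,0,0.028,0,0.049],[0,0,0.028,0,0.049],[0,0,0.028,0,0.049]]';  python3 to.py .559 .169 .258 1.945
python3 - <<'E'
from bench import r
import cv2
from h import *
c=r.camera("scene");np.savez("s4.npz",**c)
print(r.read_state()["ee_pos"])
f=lambda im,x,y,w,h,k:cv2.resize(im[y:y+h,x:x+w,::-1],None,fx=k,fy=k,interpolation=cv2.INTER_CUBIC)
cv2.imwrite("pics/a4.png",f(c["img"],265,155,50,75,8))
E
```

```text
time: 6.15
ee_pos: [0.5591, 0.1691, 0.2585]
eef_rot: [-0.186, 0.983, 0.0, 0.0]
ft_force: [0.8, 0.1, -1.5]
width: 0.0492
grip_force: 5.0
t 6.15 pos [0.5591 0.1691 0.2585] yaw 1.945 tilt [0.0007 0.0004] shift [ 0.0002 -0.0001  0.0005] turn -0.0 q [-0.74  0.24  0.44  1.58 -0.1   1.35  1.66] F [ 0.8  0.1 -1.5]
[0.55910911 0.16911019 0.25849482]
```

View pics/a4.png

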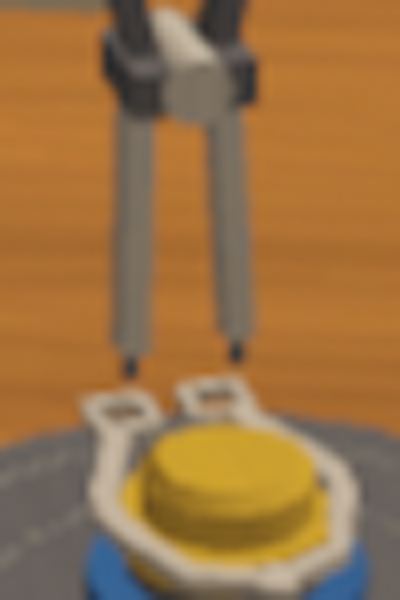

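```bash
python3 - <<'E'
from h import *
np.set_printoptions(precision=4,suppress=True)
S=load("s4"); k=lambda x,y:np.array(crop(x,y,265,155,8))
obs=[k(129,375),k(236,360)]; y=np.array([np.cos(1.945),np.sin(1.945),0])
ex=np.array([np.cos(.374),np.sin(.374),0])
b0=np.array([.5591,.1691,.2585-.0664-.079])
e=[atz(S,*k(x,v),.098) for x,v in((122,411),(213,398))]; print("eyes",e,(e[0]+e[1])/2,np.linalg.norm(e[0]-e[1]))
from scipy.optimize import least_squares
for dz in(0,-.002,-.004,-.006,-.008):
    f=lambda q:np.hstack([proj(S,b0+[0,0,dz]+q[0]*ex+(q[1]+s*q[2])*y)-o for s,o in zip((-1,1),obs)])
    q=least_squares(f,[0,0,.012],x_scale=.001);print(dz,q.x,"res",q.fun)
pv=[k(185,75)];print("pivot",pv,proj(S,b0+[0,0,.079]),proj(S,b0+[0,0,.073]))
E
```

```text
eyes [array([0.5642, 0.1579, 0.098 ]), array([0.556 , 0.1792, 0.098 ])] [0.5601 0.1686 0.098 ] 0.022862049230484956
0 [0.0098 0.0001 0.0132] res [ 0.0042  0.0294 -0.0043 -0.0296]
-0.002 [0.0065 0.0011 0.0133] res [ 0.0042  0.0294 -0.0043 -0.0296]
-0.004 [0.0031 0.0022 0.0134] res [ 0.0042  0.0294 -0.0043 -0.0296]
-0.006 [-0.0003  0.0032  0.0134] res [ 0.0042  0.0294 -0.0043 -0.0296]
-0.008 [-0.0036  0.0042  0.0135] res [ 0.0042  0.0294 -0.0043 -0.0296]
pivot [array([287.6875, 163.9375])] [286.0123 160.4072] [286.0001 163.3916]
```

Ring eyes are at (122,411) and (213,398) in this crop, and the prong ends at (129,375) and (236,360). The pliers hang about 5 mm low and about 3 mm to +y in the hand, with slightly wide prongs. I'll correct that and probe downward.

```bash
python3 jog.py '[[0.001,-0.003,0,0,0.0505],[0.001,-0.003,0,0,0.0505],[0.001,-0.003,0.004,0,0.0505],[0.001,-0.003,0.007,0,0.0505],[0.001,-0.003,0.007,0,0.0505],[0.001,-0.003,0.007,0,0.0505]]'; 
python3 - <<'E'
from bench import r
import cv2
from h import *
c=r.camera("scene");np.savez("s5.npz",**c)
print(r.read_state()["ee_pos"])
f=lambda im,x,y,w,h,k:cv2.resize(im[y:y+h,x:x+w,::-1],None,fx=k,fy=k,interpolation=cv2.INTER_CUBIC)
g=f(c["img"],270,185,35,30,1).astype(int)
for row in g[5:28]: print(' '.join('%3d'%v for v in row.mean(1)))
E
```

```text
time: 6.8
ee_pos: [0.559, 0.1659, 0.2509]
eef_rot: [-0.186, 0.983, -0.0, -0.0]
ft_force: [-0.4, 0.6, -1.1]
width: 0.0505
grip_force: 4.9
[0.55906403 0.16587927 0.25101197]
110 109 109 109 109 110 109 102  94 104 109 109 112 110 109 110 109 110 110 102  93 104 109 109 113 109 110 110 110 110 111 111 111 110 111
112 113 113 113 113 113 113 104  94 104 108 109 115 113 113 113 114 113 113 104  93 104 109 109 114 113 113 113 114 113 114 114 113 114 112
115 115 115 115 115 116 116 106  94 104 109 109 116 116 117 116 116 116 116 105  93 103 108 109 115 115 115 115 115 115 115 115 115 115 116
114 114 115 115 115 116 115 106  94 104 109 109 117 117 118 117 117 117 116 107  96 104 109 109 116 117 117 117 117 117 116 117 117 117 117
116 115 115 116 115 114 114 105  94 104 109 109 117 116 117 117 117 118 118 109  97 104 108 108 115 118 118 118 118 118 118 119 118 119 118
115 114 114 114 114 114 114 105  95 105 109 109 115 115 114 115 115 116 116 108  96 102 108 108 115 116 116 117 117 117 117 117 118 118 118
114 113 114 114 113 114 114 105  95 105 108 108 113 112 111 111 111 112 112 105  94 102 
[... 1591 characters left out ...]

108 110 110 111 108 102 109 153 169 165 162 156 147 136 130 116 109 115 123 129 132 133 133 133 136 150 162 166 167 162 148 124 105  98  99
104 104 104 103 101 101  96 133 170 179 170 137 108 110 110 121 132 133 136 137 137 137 137 136 136 137 136 141 144 152 158 150 141 125 105
 99 100 100 100 100 100 101 135 168 178 166 131 102 104 116 131 137 137 137 138 137 137 138 136 136 137 137 136 136 137 141 148 158 160 142
 99  98 106 105 102 104 104 148 174 178 159 119  99  96 118 135 137 137 137 138 138 137 138 137 136 136 137 137 136 136 136 137 148 165 168
105 106 110 103 101 104 106 156 178 177 154 111 102  94 111 133 137 137 138 137 137 137 138 138 137 136 137 137 136 137 137 136 138 148 169
```

```bash
cat > g.py <<'E'
from bench import r
import sys
from h import *
c=r.camera("scene");np.savez(sys.argv[1]+".npz",**c)
s=r.read_state();print(s["ee_pos"],s["ft_force"])
g=c["img"][196:206+3,272:300].astype(int).mean(2)
print('     '+' '.join('%3d'%v for v in range(272,300)))
for i,row in enumerate(g): print(196+i,':',' '.join('%3d'%v for v in row))
E
python3 jog.py '[[0,0,0.001,0,0.0505],[0,0,0.002,0,0.0505],[0,0,0.003,0,0.0505],[0,0,0.004,0,0.0505],[0,0,0.004,0,0.0505]]'; python3 g.py s6
```

```text
time: 7.35
ee_pos: [0.559, 0.1658, 0.2469]
eef_rot: [-0.186, 0.983, 0.0, -0.0]
ft_force: [0.0, -0.2, -2.5]
width: 0.0509
grip_force: 4.9
[0.55903335 0.1658444  0.24698296] [ 0.01840832  0.06014925 -1.91059552]
     272 273 274 275 276 277 278 279 280 281 282 283 284 285 286 287 288 289 290 291 292 293 294 295 296 297 298 299
196 : 113 114 114 113 113 105  97 106 108 109 114 112 112 111 111 111 112 103  95 104 108 108 114 113 113 113 114 114
197 : 111 111 111 112 111 104  98 106 109 109 113 112 113 112 112 112 112 106  97 104 108 108 113 114 113 114 113 113
198 : 109 109 110 110 110 102  98 106 108 109 112 110 110 110 111 111 111 105  96 103 108 108 113 113 112 113 113 113
199 : 111 111 112 111 110 101  98 106 108 109 111 108 108 108 107 108 108 103  94 102 108 108 110 109 108 108 109 109
200 : 111 112 112 112 110  99  98 106 108 109 113 111 111 110 110 110 110 105  96 102 108 108 111 110 109 108 107 107
201 : 112 111 112 112 110  99  97 106 109 109 113 111 110 111 112 112 111 110 103 103 109 108 118 118 111 110 109 110
202 : 109 110 110 110 109 101  97 106 109 109 111 109 109 109 110 125 134 141 133 107  95 123 147 134 110 110 111 110
203 : 106 106 106 107 107 102 100 106 109 115 122 113 107 107 114 150 163 149 128  93  69 118 160 154 119 107 106 106
204 : 103 103 111 125 138 150 132  97 103 135 156 147 119 106 110 144 168 145 103  80  60  85 140 164 145 112 106 105
205 : 106 106 112 140 160 158 126  76  88 125 152 164 140 104 103 112 157 157 130 120 115 129 153 172 161 124 107 107
206 : 111 110 108 135 162 152 106  68  81  97 115 160 158 118 105  99 139 154 148 145 140 144 167 179 171 149 119 106
207 : 111 111 108 116 145 163 147 116 127 148 150 157 156 127 103 101 111 125 133 137 134 127 146 168 176 171 157 139
208 : 111 112 108 103 109 152 169 164 159 156 147 136 130 115 109 115 123 129 131 133 133 132 136 150 162 166 167 162
```

```bash
python3 jog.py '[[0,0,0.002,0,0.0505],[0,0,0.004,0,0.0505],[0,0,0.005,0,0.0505],[0,0,0.005,0,0.0505]]'; python3 g.py s7
```

```text
time: 7.8
ee_pos: [0.559, 0.1659, 0.2419]
eef_rot: [-0.186, 0.983, 0.0, -0.0]
ft_force: [-0.0, 1.4, -0.5]
width: 0.0506
grip_force: 5.0
[0.55906508 0.16585571 0.24201198] [ 0.18096152 -0.83911495 -1.10380949]
     272 273 274 275 276 277 278 279 280 281 282 283 284 285 286 287 288 289 290 291 292 293 294 295 296 297 298 299
196 : 114 114 114 114 114 105  95 105 109 109 114 112 112 112 112 112 112 103  94 104 110 109 115 113 113 114 113 113
197 : 111 112 112 112 112 104  95 105 109 110 115 112 112 112 112 112 112 104  93 104 109 109 114 113 113 113 113 113
198 : 108 110 109 110 110 103  95 105 109 108 113 110 110 111 111 111 111 103  93 104 109 109 114 112 113 113 113 113
199 : 111 111 112 111 111 103  94 104 110 109 112 108 108 108 107 108 108 102  95 104 109 109 112 108 108 109 108 109
200 : 112 113 112 112 112 104  95 106 108 109 113 111 110 110 110 111 111 104  96 103 109 108 111 110 109 107 107 107
201 : 111 111 111 111 112 104  98 107 109 109 113 111 112 111 112 111 111 105  94 102 108 109 113 113 111 111 110 110
202 : 110 110 111 110 110 103  97 107 109 109 112 109 110 109 110 111 109 105  96 103 109 109 112 110 111 111 111 110
203 : 105 106 107 107 107 101  98 107 109 108 112 107 108 108 108 108 107 105  99 102 108 109 110 107 107 107 107 107
204 : 103 103 104 103 103  99  98 106 109 109 109 105 105 106 106 106 106 112 115 107 101 117 130 118 105 105 106 106
205 : 106 107 106 106 105 102 101 106 108 109 107 104 104 104 111 139 148 144 131 102  77 113 150 147 119 107 107 107
206 : 110 110 110 110 110 115 106  94 107 125 144 132 106 106 110 141 164 158 133  95  60 107 151 163 143 114 107 106
207 : 111 111 109 134 148 146 117  72  96 122 152 153 123 104  99 107 141 158 150 125  97 123 155 166 162 146 124 106
208 : 111 111 106 135 163 160 120  64  87 110 134 159 145 108 108 111 130 155 156 143 129 135 152 156 159 158 147 135
```

```bash
python3 - <<'E'
import cv2
from h import *
f=lambda n,x,y,w,h,k:cv2.resize(load(n)["img"][y:y+h,x:x+w,::-1],None,fx=k,fy=k,interpolation=cv2.INTER_CUBIC)
cv2.imwrite("pics/a7.png",np.hstack([f("s6",268,188,40,55,10),f("s7",268,188,40,55,10)]))
E
```

View pics/a7.png

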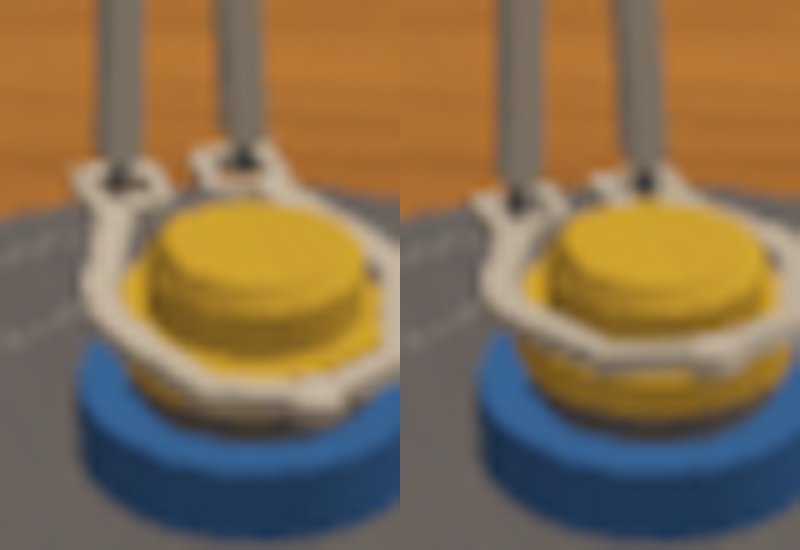

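The ring tipped: its eyes followed the prongs down because the prong ends catch the rim on the wheel side and sit slightly too wide. I'll back up 7 mm, move 2 mm away from the spindle, narrow the prongs and retry.

```bash
python3 jog.py '[[0,0,-0.003,0,0.0505],[0,0,-0.007,0,0.0505],[0,0,-0.010,0,0.0505],[0.002,0,-0.010,0,0.0515],[0.002,0,-0.010,0,0.0515],[0.002,0,-0.010,0,0.0515]]'; python3 g.py s8; python3 jog.py '[[0,0,0.002,0,0.0515],[0,0,0.004,0,0.0515],[0,0,0.006,0,0.0515],[0,0,0.008,0,0.0515],[0,0,0.008,0,0.0515]]'; python3 g.py s9
```

```text
time: 8.45
ee_pos: [0.557, 0.1651, 0.2519]
eef_rot: [-0.186, 0.983, 0.0, -0.0]
ft_force: [0.3, -0.9, -2.1]
width: 0.0516
grip_force: 4.9
[0.55710596 0.16511189 0.25190765] [ 0.41101469 -0.03050727 -2.41801885]
     272 273 274 275 276 277 278 279 280 281 282 283 284 285 286 287 288 289 290 291 292 293 294 295 296 297 298 299
196 : 113 114 113 113 111 100  98 107 108 109 113 112 111 111 111 112 109  99  96 106 108 110 113 112 113 113 113 114
197 : 111 111 111 112 109 100  99 107 108 110 114 112 112 112 112 112 111 101  96 106 109 109 114 113 113 113 113 112
198 : 109 109 110 110 108  98  99 107 108 109 111 109 109 110 110 111 110 105  99 106 108 109 113 112 112 112 113 113
199 : 111 111 111 111 110 101  98 107 108 109 111 108 108 108 108 108 108 106 100  94  99 107 109 107 108 108 109 109
200 : 111 112 112 111 112 106 102 107 108 110 112 110 111 109 110 110 110 110  95  72  86 105 109 109 109 107 107 107
201 : 111 111 112 111 112 109 101  91 101 110 112 111 110 111 111 111 111 111  97  67  83 121 129 118 112 110 110 109
202 : 109 110 110 110 110 109  93  65  90 106 109 109 109 109 109
[... 1922 characters left out ...]
06 107 106 107 106  99  97 106 108 108 110 107 107 107 115 130 141 143 124  97 104 129 156 142 107 107 107 107
204 : 103 103 103 104 104 100 100 106 109 122 136 123 105 106 111 148 161 150 119  76  90 115 152 155 124 105 105 106
205 : 106 107 114 133 150 146 115  89 106 129 156 150 117 104 101 139 162 149 107  66  93 118 145 165 153 120 106 107
206 : 110 110 115 140 168 160 108  60  94 114 142 162 141 109 103 111 144 163 156 129 126 147 158 171 166 138 112 107
207 : 111 111 109 114 156 156 103  60  90 119 133 163 158 119 103 100 108 139 154 143 137 143 148 164 172 163 147 125
208 : 110 111 108  98 137 163 156 141 140 145 140 146 141 116 109 115 121 129 133 134 134 134 136 150 162 165 162 154
```

```bash
python3 jog.py '[[0,0,-0.004,0,0.0515],[0,0,-0.008,0,0.0515],[0.002,0.0006,-0.008,0,0.052],[0.002,0.0006,-0.008,0,0.052],[0.002,0.0006,-0.005,0,0.052],[0.002,0.0006,-0.002,0,0.052],[0.002,0.0006,0.001,0,0.052],[0.002,0.0006,0.001,0,0.052]]'; python3 g.py s10
```

```text
time: 9.85
ee_pos: [0.5548, 0.1649, 0.2423]
eef_rot: [-0.186, 0.983, -0.0, -0.001]
ft_force: [-0.1, -0.7, -2.1]
width: 0.0524
grip_force: 4.8
[0.55495447 0.16491393 0.24263915] [ 0.01516833  0.73080278 -1.53602903]
     272 273 274 275 276 277 278 279 280 281 282 283 284 285 286 287 288 289 290 291 292 293 294 295 296 297 298 299
196 : 113 114 113 114 112 100  98 106 108 110 113 112 112 111 112 112 107  96 101 108 108 111 114 113 113 113 113 114
197 : 111 112 112 112 110 100  97 106 109 110 113 112 112 111 112 113 107  95 100 108 109 112 114 113 112 113 114 113
198 : 109 109 110 110 108  99  97 107 108 109 111 110 110 110 111 111 106  95 100 108 109 111 113 113 113 112 113 113
199 : 111 111 111 111 109 100  98 106 109 109 111 108 109 108 108 108 104  94 101 108 108 110 109 107 108 108 108 109
200 : 112 111 112 112 109 100  97 106 109 110 112 110 111 111 110 110 106  94 100 109 109 110 111 108 108 107 107 107
201 : 111 112 111 112 110 100  97 107 109 110 113 111 111 111 112 111 110  99 100 108 109 117 124 118 112 111 110 110
202 : 110 110 110 110 107  99  97 106 108 110 112 109 109 110 110 125 134 128 113 107 109 120 142 134 111 111 111 110
203 : 106 106 106 107 107  99  98 107 108 115 122 114 107 107 107 147 162 142 108  90  97 106 151 154 120 107 106 107
204 : 103 103 111 125 138 141 122 106 109 120 149 146 119 106 103 140 168 149  96  66  82  96 139 163 145 112 105 105
205 : 106 106 112 132 155 152 119  90  95 108 144 163 141 104 103 112 150 154 126 107 116 134 154 173 161 124 106 107
206 : 110 110 108 127 159 153 106  65  80  96 109 158 157 118 105  99 129 148 145 141 137 143 167 179 172 148 119 107
207 : 111 111 109 116 145 163 142 107 125 148 147 155 156 127 102 100 111 125 132 137 133 127 142 165 177 171 157 139
208 : 110 111 108 103 110 153 167 160 159 156 147 136 130 116 109 115 123 129 132 133 133 133 131 147 162 167 167 162
```

The ring now stays level with the prongs deeper in, so they're in the eyes. I'll go down to the shoulders.

```bash
python3 jog.py '[[0,0,0.001,0,0.052],[0,0,0.002,0,0.052],[0,0,0.003,0,0.052],[0,0,0.004,0,0.052],[0,0,0.004,0,0.052]]'; python3 g.py s11|tail -8
```

```text
time: 10.4
ee_pos: [0.5551, 0.1649, 0.2389]
eef_rot: [-0.186, 0.983, 0.0, -0.0]
ft_force: [-0.7, 0.9, -2.3]
width: 0.0521
grip_force: 4.8
201 : 112 112 111 112 111 104  97 107 109 110 113 111 111 111 112 112 109  97 100 109 108 116 124 118 112 111 109 110
202 : 109 109 110 110 110 102  97 106 109 110 111 110 109 110 110 125 126 103 100 108 109 128 147 134 110 110 111 110
203 : 106 106 107 107 107 101  97 106 108 115 122 114 107 108 107 147 158 124  99 107 108 121 156 154 120 106 107 107
204 : 103 103 111 124 138 121  97 107 108 121 148 146 119 106 103 140 168 146 106 103 104 104 140 163 145 112 106 106
205 : 106 105 112 133 156 136  99 106 109 113 145 163 141 103 102 112 150 154 130 118 121 136 155 173 161 124 107 106
206 : 111 110 108 126 159 151 113 100 104 104 111 158 158 118 105 100 129 149 145 141 138 144 167 180 172 149 119 107
207 : 111 111 109 116 146 164 144 116 130 149 147 155 156 127 103 100 111 125 132 137 133 127 142 166 176 171 157 139
208 : 111 111 108 103 110 153 167 161 159 156 148 136 131 116 110 116 123 129 132 133 133 133 131 147 162 166 167 162
```

```bash
python3 jog.py '[[0,0,0,0,0.046],[0,0,0,0,0.042],[0,0,0.001,0,0.038],[0,0,0.001,0,0.034],[0,0,0.002,0,0.030],[0,0,0.002,0,0.027],[0,0,0.002,0,0.025],[0,0,0.002,0,0.025],[0,0,0.002,0,0.025],[0,0,0.002,0,0.025]]' 45
python3 - <<'E'
from bench import r
import cv2
from h import *
c=r.camera("scene");np.savez("s12.npz",**c);s=r.read_state();print(s["ee_pos"],s["ft_force"],s["width"],s["grip_force"])
cv2.imwrite("pics/a12.png",cv2.resize(c["img"][150:225,262:322,::-1],None,fx=8,fy=8,interpolation=cv2.INTER_CUBIC))
E
```

```text
time: 11.45
ee_pos: [0.5551, 0.165, 0.237]
eef_rot: [-0.186, 0.983, 0.0, -0.0]
ft_force: [0.8, -0.6, -1.2]
width: 0.0267
grip_force: 44.7
[0.55512026 0.16497588 0.23703431] [-0.32834397 -0.82168157 -1.3671787 ] 0.026783388692641116 44.65311612468213
```

View pics/a12.png

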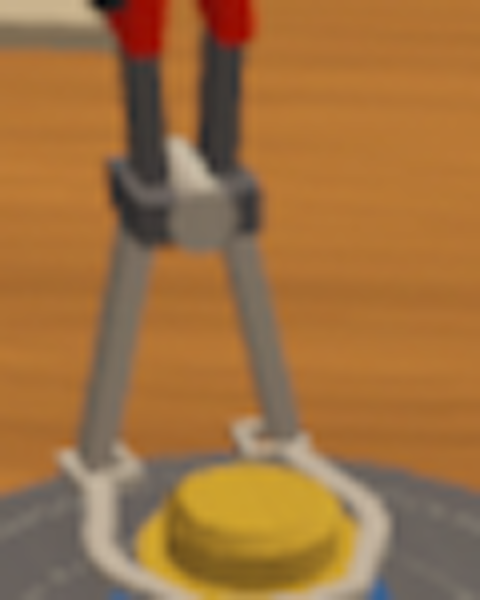

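The ring is spread wide, with both prongs seated in the eyes at about (100,460) and (285,435) in the crop. Now lowering 16 mm.

```bash
cat > m.py <<'E'
# print ring-coloured mask of the scene picture
import sys
from h import *
if len(sys.argv)>2: c=load(sys.argv[1])
else:
    from bench import r
    c=r.camera("scene");np.savez(sys.argv[1]+".npz",**c);s=r.read_state();print(np.round(s["ee_pos"],4),np.round(s["ft_force"],1),s["width"],s["grip_force"],s["time"])
g=c["img"][198:244,262:325].astype(int); R,G,B=g[...,0],g[...,1],g[...,2]
for i,row in enumerate(g):
    print(198+i,''.join('#' if (q.min()>115) else 'y' if q[0]-q[2]>70 and q[1]>90 else 'b' if q[2]-q[0]>30 else 'w' if q[0]-q[2]>50 else '.' for q in row))
E
python3 m.py s12 old; python3 jog.py '[[0,0,0.002,0,0.025],[0,0,0.004,0,0.025],[0,0,0.006,0,0.025],[0,0,0.008,0,0.025],[0,0,0.010,0,0.025],[0,0,0.012,0,0.025],[0,0,0.014,0,0.025],[0,0,0.016,0,0.025],[0,0,0.016,0,0.025],[0,0,0.016,0,0.025]]'; python3 m.py s13
```

```text
198 yyyyyyyyyyy.....yyyyyyyyyyyyyyyy....yyyyyyyyyyyyyyyyyyyyyyyyyyy
199 yyyyyyyyyyy....wyyyyyyyyyyyyyyyyw...wyyyyyyyyyyyyyyyyyyyyyyyyyy
200 yyyyyyyyyyy....wyyyyyyyyyyyyyyyyw...wyyyyyyyyyyyyyyyyyyyyyyyyyy
201 yyyyyyyyyyw....yyyyyyyyyyyyyyyyyy....yyyyyyyyyyyyyyyyyyyyyyyyyy
202 yyyyyyyyyyw....yyyyyyyyyyyyyyyyyw....yyyyyyyyyyyyyyyyyyyyyyyyyy
203 yyyyyyyyyy.....yyyyyyyyyyyyyy###.....wyyyyyyyyyyyyyyyyyyyyyyyyy
204 yyyyyyyyyy.....yyyyyyyyyyyyyy###.....#yyyyyyyyyyyyyyyyyyyyyyyyy
205 yyyyyyyyyy.....yyyyyyyyyyyyyyw###w#####yyyyyyyyyyyyyyyyyyyyyyyy
206 yyyyyyyy#.....##yyyyyyyyyywww.#########yyyyyyyyyyyyyyyyyyyyyyyy
207 yyyyyyyw##.....##ww...........www...#####.wyyyyyyyyyyyyyyyyyyyy
208 yyyyyyyw###...####.......wyyyyyyyyyyy#####......wwyyyyyyyyyyyyy
209 yyyyyyy..########......yyyyyyyyyyyyyyyy#####........wyyyyyyyyyy
210 yyyyw.....#####.......yyyyyyyyyyyyyyyyyyy####...........wyyyyyy
211 yw........#####......wyyyyyyyyyyyyyyyyyyyy#####............wyyy
212 ..........#####.....wyyyyyyyyyyyyyyyyyyyyyy#####..............y
213 ..........#####.....yyyyyyyyyyyyyyyyyyyyyyy.####...............
214 ........
[... 4675 characters left out ...]
bbbbbb..............
234 ...............bbbbbbbbbbbbbbbbbbbbbbbbbbbbbbbbb...............
235 ...............bbbbbbbbbbbbbbbbbbbbbbbbbbbbbbbbb...............
236 ................bbbbbbbbbbbbbbbbbbbbbbbbbbbbbbb................
237 .................bbbbbbbbbbbbbbbbbbbbbbbbbbbbb.................
238 ...................bbbbbbbbbbbbbbbbbbbbbbbbbb..................
239 ....................bbbbbbbbbbbbbbbbbbbbbbb....................
240 ......................bbbbbbbbbbbbbbbbbbb......................
241 ...........................bbbbbbbbbb..........................
242 ...............................................................
243 ...............................................................
```

Only the eyes went down: the back of the ring is still caught on the collar (ring rows 221–223 at the back), so the ring sits a little too far toward -x. I'll raise it and measure the back's shift against the start.

```bash
python3 jog.py '[[0,0,-0.003,0,0.025],[0,0,-0.006,0,0.025],[0,0,-0.009,0,0.025],[0,0,-0.012,0,0.025],[0,0,-0.015,0,0.025],[0,0,-0.016,0,0.025],[0,0,-0.016,0,0.025]]'; python3 m.py s14 | sed -n '7,37p'; echo; python3 m.py scene0 o | sed -n '4,32p'
cat > sh.py <<'E'
import cv2,sys
from h import *
# subpixel shift of the ring back knob between two pictures
def patch(n,x0,y0,x1,y1): return cv2.resize(load(n)["img"][y0:y1,x0:x1].min(2).astype(np.float32),None,fx=10,fy=10,interpolation=cv2.INTER_CUBIC)
for n in sys.argv[1:]:
    a=patch("scene0",294,221,305,231); b=patch(n,288,215,311,237)
    m=cv2.matchTemplate(b,a,cv2.TM_CCOEFF_NORMED); _,v,_,p=cv2.minMaxLoc(m); print(n,"knob shift px",(p[0]-60)/10,(p[1]-60)/10,round(v,3))
E
python3 sh.py s5 s8 s11 s12 s14
python3 - <<'E'
from h import *
S=load("scene0");ex=np.array([.931,.365,0]);b=np.array([.635,.1987,.098]);print(proj(S,b),proj(S,b+.004*ex)-proj(S,b),proj(S,b+[0,0,.004])-proj(S,b))
E
```

```text
time: 13.25
ee_pos: [0.5552, 0.1649, 0.2372]
eef_rot: [-0.186, 0.983, 0.0, 0.0]
ft_force: [-0.2, 0.0, -1.4]
width: 0.0271
grip_force: 44.7
203 yyyyyyyyyy.....yyyyyyyyyyyyyy###.....wyyyyyyyyyyyyyyyyyyyyyyyyy
204 yyyyyyyyyy.....yyyyyyyyyyyyyyw##ww..##yyyyyyyyyyyyyyyyyyyyyyyyy
205 yyyyyyyyyy.....wyyyyyyyyyyyyyy#########yyyyyyyyyyyyyyyyyyyyyyyy
206 yyyyyyyy#.....###yyyyyyyyywwww.###.#####yyyyyyyyyyyyyyyyyyyyyyy
207 yyyyyyyw##.....###w...........www...#####wwyyyyyyyyyyyyyyyyyyyy
208 yyyyyyyy.##..#####.......wyyyyyyyyyyyw#####.....wwyyyyyyyyyyyyy
209 yyyyyyy..########......yyyyyyyyyyyyyyyy#####........wyyyyyyyyyy
210 yyyyw.....#####.......yyyyyyyyyyyyyyyyyyy#####..........wyyyyyy
211 yww........####......wyyyyyyyyyyyyyyyyyyyy#####............wyyy
212 ...........####.....wyyyyyyyyyyyyyyyyyyyyyy#####..............y
213 ...........####.....yyyyyyyyyyyyyyyyyyyyyyy.####...............
214 ...........####....yyyyyyyyyyyyyyyyyyyyyyyyy.####..............
215 ...........####...yyyyyyyyyyyyyyyyyyyyyyyyyyy####..............
216 ...........####..yyyyyyyyyyyyyyyyyyyyyyyyyyyy####..............
217 .....
[... 2659 characters left out ...]
...bbbb..####yyyyyyyyyyyyyyyyyyy####b...............
224 ..............bbbb....####yyyyyyyyyyyyyyy######bb..............
225 ..............bbbbb.w..#####yyyyyyyyy#######...bb..............
226 ..............bbbbb.www..#################...bbbb..............
227 ..............bbbbbb.www...##############...bbbbb..............
228 ..............bbbbbbb...............####..bbbbbbb..............
229 ..............bbbbbbbb...................bbbbbbbb..............
s5 knob shift px 0.0 0.0 0.999
s8 knob shift px 0.0 0.0 0.999
s11 knob shift px 0.0 0.0 0.999
s12 knob shift px -1.5 -0.9 0.985
s14 knob shift px -1.3 -0.4 0.983
[298.76532469 226.86522771] [0.69336034 1.17108413] [ 0.03959316 -1.88689951]
```

```bash
python3 jog.py '[[-0.001,0.001,0,0,0.025],[-0.002,0.002,0,0,0.025],[-0.003,0.002,0,0,0.025],[-0.003,0.002,0,0,0.025],[-0.003,0.002,0,0,0.025]]'; python3 m.py s15 | sed -n '7,37p'; python3 sh.py s15
```

```text
time: 13.8
ee_pos: [0.5572, 0.1679, 0.2369]
eef_rot: [-0.186, 0.983, -0.0, -0.0]
ft_force: [0.1, -0.1, -1.2]
width: 0.0266
grip_force: 44.6
203 yyyyyyyyyyyw....wyyyyyyyyyyyyyw##......yyyyyyyyyyyyyyyyyyyyyyyy
204 yyyyyyyyyyyw....#wyyyyyyyyyyyyy##wy....wyyyyyyyyyyyyyyyyyyyyyyy
205 yyyyyyyyyyw.....##yyyyyyyyyyyyy##wyw.###yyyyyyyyyyyyyyyyyyyyyyy
206 yyyyyyyyyw#.....##wyyyyyyywwwww.########wyyyyyyyyyyyyyyyyyyyyyy
207 yyyyyyyyyw#......##...........ww.########.wyyyyyyyyyyyyyyyyyyyy
208 yyyyyyyyyw##.....###.....wyyyyyyyyyyy#####......wwyyyyyyyyyyyyy
209 yyyyyyyw...#########...yyyyyyyyyyyyyyy#####.........wyyyyyyyyyy
210 yyyyw......#######....yyyyyyyyyyyyyyyyyy####............wyyyyyy
211 yww.........####.....wyyyyyyyyyyyyyyyyyyy####..............wyyy
212 .............####...wyyyyyyyyyyyyyyyyyyyyy####................y
213 .............####...yyyyyyyyyyyyyyyyyyyyyy#####................
214 .............####..yyyyyyyyyyyyyyyyyyyyyyyy#####...............
215 .............####.yyyyyyyyyyyyyyyyyyyyyyyyyy####...............
216 .............####yyyyyyyyyyyyyyyyyyyyyyyyyyyy####..............
217 ....
[... 478 characters left out ...]
.......#####.wwyyyyyyyyyyyyyyyyyyyyyyyw.####.............
225 ..............#####wwwyyyyyyyyyyyyyyyyyyyyyy.b###..............
226 ...............####.wwyyyyyyyyyyyyyyyyyyyyy.b####..............
227 ................####..wyyyyyyyyyyyyyyyyyyw.bb####..............
228 ..............b..#####..wwwyyyyyyyyyyyw...bbb####..............
229 ..............bbb.#####....wwwwwwwww.....bbbb####..............
230 ..............bbbb..####...............bbbbb####...............
231 ...............bbbb..#####...........bbbb#######...............
232 ...............bbbbb..#####bbbbbbbbb.##########................
233 ...............bbbbbbb..####################...b...............
s15 knob shift px 2.4 6.0 0.76
```

Shifting it let the ring's back drop past the collar (now near row 233). The eyes are still up, so lower them.

```bash
python3 jog.py '[[0,0,0.002,0,0.025],[0,0,0.004,0,0.025],[0,0,0.006,0,0.025],[0,0,0.008,0,0.025],[0,0,0.010,0,0.025],[0,0,0.012,0,0.025],[0,0,0.014,0,0.025],[0,0,0.016,0,0.025],[0,0,0.016,0,0.025]]'; python3 m.py s16 | sed -n '7,48p'
```

```text
time: 14.75
ee_pos: [0.5571, 0.1679, 0.2208]
eef_rot: [-0.186, 0.983, 0.0, -0.0]
ft_force: [-0.0, 0.6, -1.9]
width: 0.0265
grip_force: 44.7
203 yyyyyyyyyyyyy.....yyyyyyyyyyyyyyy....yyyyyyyyyyyyyyyyyyyyyyyyyy
204 yyyyyyyyyyyyy....wyyyyyyyyyyyyyyy....yyyyyyyyyyyyyyyyyyyyyyyyyy
205 yyyyyyyyyyyyw....wyyyyyyyyyyyyyyy....wyyyyyyyyyyyyyyyyyyyyyyyyy
206 yyyyyyyyyyyyw....wyyyyyyyywwwwwww.....yyyyyyyyyyyyyyyyyyyyyyyyy
207 yyyyyyyyyyyyw.....w...........ww.........wwyyyyyyyyyyyyyyyyyyyy
208 yyyyyyyyyyyw.............wyyyyyyyyyyyw..........wwyyyyyyyyyyyyy
209 yyyyyyyw...............yyyyyyyyyyyyyyyyw............wyyyyyyyyyy
210 yyyyw.................yyyyyyyyyyyyyyyyyyy...............wyyyyyy
211 yww..................wyyyyyyyyyyyyyyyyyyyy.................wyyy
212 ................##..wyyyyyyyyyyyyyyyyyyyyyy...................y
213 .........##.....##..yyyyyyyyyyyyyyyyyyyyyyy....................
214 .........##......##yyyyyyyyyyyyyyyyyyyyyyyyy...................
215 ..........##.....#yyyyyyyyyyyyyyyyyyyyyyyyyyy..................
216 ............#####yyyyyyyyyyyyyyyyyyyyyyyyyyyyy.................
217 ....
[... 1127 characters left out ...]
##..................
234 ...............bbbbb....###################....b...............
235 ...............bbbbbbb....###############...bbbb...............
236 ................bbbbbbbb.............###..bbbbb................
237 .................bbbbbbbbb...............bbbbb.................
238 ...................bbbbbbbbbbbbbbbbbb..bbbbbb..................
239 ....................bbbbbbbbbbbbbbbbbbbbbbb....................
240 ......................bbbbbbbbbbbbbbbbbbb......................
241 ...........................bbbbbbbbbb..........................
242 ...............................................................
243 ...............................................................
```

The ring is level round the groove, with its back at rows 233–236. Now release the squeeze gently.

```bash
python3 jog.py '[[0,0,0,0,0.029],[0,0,-0.001,0,0.033],[0,0,-0.001,0,0.037],[0,0,-0.002,0,0.041],[0,0,-0.002,0,0.045],[0,0,-0.002,0,0.049],[0,0,-0.002,0,0.052],[0,0,-0.002,0,0.052],[0,0,-0.002,0,0.052]]' 20; python3 m.py s17 | sed -n '6,48p'
```

```text
time: 15.7
ee_pos: [0.5572, 0.1679, 0.223]
eef_rot: [-0.186, 0.983, 0.0, 0.0]
ft_force: [-0.2, -0.1, -1.6]
width: 0.0517
grip_force: 4.8
202 yyyyyyyyyyyyyyyyy....wyyyyyy....wyyyyyyyyyyyyyyyyyyyyyyyyyyyyyy
203 yyyyyyyyyyyyyyyyy....wyyyyyyw...wyyyyyyyyyyyyyyyyyyyyyyyyyyyyyy
204 yyyyyyyyyyyyyyyyy....wyyyyyyw....yyyyyyyyyyyyyyyyyyyyyyyyyyyyyy
205 yyyyyyyyyyyyyyyyy....wyyyyyyw....yyyyyyyyyyyyyyyyyyyyyyyyyyyyyy
206 yyyyyyyyyyyyyyyyy....wyyyyww.....wyyyyyyyyyyyyyyyyyyyyyyyyyyyyy
207 yyyyyyyyyyyyyyyyw............wwww........wwyyyyyyyyyyyyyyyyyyyy
208 yyyyyyyyyyyyw............wyyyyyyyyyyyw..........wwyyyyyyyyyyyyy
209 yyyyyyyw...............yyyyyyyyyyyyyyyyw............wyyyyyyyyyy
210 yyyyw.................yyyyyyyyyyyyyyyyyyy...............wyyyyyy
211 yww............#.....wyyyyyyyyyyyyyyyyyyyy.................wyyy
212 ..............##....wyyyyyyyyyyyyyyyyyyyyyy...................y
213 ..............###...yyyyyyyyyyyyyyyyyyyyyyy....................
214 ...............##..yyyyyyyyyyyyyyyyyyyyyyyyy...................
215 ...............###yyyyyyyyyyyyyyyyyyyyyyyyyyy..................
216 .......
[... 1192 characters left out ...]
#####...............
234 ...............bbbbbbb...##########b#########..................
235 ...............bbbbbbbb...#################...bb...............
236 ................bbbbbbbbb...##############..bbb................
237 .................bbbbbbbbb...........####.bbbb.................
238 ...................bbbbbbbbb..............bbb..................
239 ....................bbbbbbbbbbbbbbbbb...bbb....................
240 ......................bbbbbbbbbbbbbbbbbbb......................
241 ...........................bbbbbbbbbb..........................
242 ...............................................................
243 ...............................................................
```

```bash
python3 jog.py '[[0,0,-0.002,0,0.052],[0,0,-0.004,0,0.052],[0,0,-0.006,0,0.052],[0,0,-0.009,0,0.052],[0,0,-0.012,0,0.052],[0,0,-0.015,0,0.052],[0,0,-0.018,0,0.052],[0,0,-0.018,0,0.052]]'; python3 m.py s18 | sed -n '1,48p'
cat > k.py <<'E'
import cv2,sys
from h import *
P=lambda n,x0,y0,x1,y1: cv2.resize(load(n)["img"][y0:y1,x0:x1].min(2).astype(np.float32),None,fx=10,fy=10,interpolation=cv2.INTER_CUBIC)
S=load("scene0")
for n in sys.argv[1:]:
  for nm,(x0,y0,x1,y1),w in(("knob",(294,222,305,231),[.635,.1987,.098]),("eyeA",(284,200,299,209),[.5633,.1581,.098]),("eyeB",(273,202,285,210),[.5547,.18,.098])):
    a=P("scene0",x0,y0,x1,y1);b=P(n,x0-6,y0,x1+6,y1+14);m=cv2.matchTemplate(b,a,cv2.TM_CCOEFF_NORMED);_,v,_,p=cv2.minMaxLoc(m)
    s=np.array([(p[0]-60)/10,p[1]/10]);q=proj(S,w)+s; d=atz(S,*q,.082)-np.array(w); print(n,nm,s,round(v,3),"moved mm",np.round(d[:2]*1e3,1),"expected shift if straight down",np.round(proj(S,np.array(w)-[0,0,.016])-proj(S,w),2))
E
python3 k.py s17 s18
```

```text
time: 16.55
ee_pos: [0.5574, 0.168, 0.2416]
eef_rot: [-0.186, 0.983, 0.0, 0.0]
ft_force: [0.4, -0.3, -2.0]
width: 0.0517
grip_force: 4.8
[0.5573 0.1679 0.2413] [ 0.1  0.9 -2.7] 0.05194123691828175 4.820514866805752 16.6
198 yyyyyyyyyyyyyyyyy....wyyyyyyy....yyyyyyyyyyyyyyyyyyyyyyyyyyyyyy
199 yyyyyyyyyyyyyyyyy....wyyyyyyy....yyyyyyyyyyyyyyyyyyyyyyyyyyyyyy
200 yyyyyyyyyyyyyyyyy....wyyyyyyy....yyyyyyyyyyyyyyyyyyyyyyyyyyyyyy
201 yyyyyyyyyyyyyyyyy....wyyyyyyy....yyyyyyyyyyyyyyyyyyyyyyyyyyyyyy
202 yyyyyyyyyyyyyyyyy....wyyyyyyy....yyyyyyyyyyyyyyyyyyyyyyyyyyyyyy
203 yyyyyyyyyyyyyyyyy....wyyyyyyyw...yyyyyyyyyyyyyyyyyyyyyyyyyyyyyy
204 yyyyyyyyyyyyyyyyy....wyyyyyyyy..wyyyyyyyyyyyyyyyyyyyyyyyyyyyyyy
205 yyyyyyyyyyyyyyyyyw...wyyyyyyyy..yyyyyyyyyyyyyyyyyyyyyyyyyyyyyyy
206 yyyyyyyyyyyyyyyyyy...wyyyywwww..wyyyyyyyyyyyyyyyyyyyyyyyyyyyyyy
207 yyyyyyyyyyyyyyyyyw............www........wwyyyyyyyyyyyyyyyyyyyy
208 yyyyyyyyyyyyw............wyyyyyyyyyyyw..........wwyyyyyyyyyyyyy
209 yyyyyyyw...............yyyyyyyyyyyyyyyyw............wyyyyyyyyyy
210 yyyyw.................yyyyyyyyyyyyyyyyyyy...............wyyy
[... 2102 characters left out ...]
.........
242 ...............................................................
243 ...............................................................
s17 knob [0.7 8.6] 0.962 moved mm [3.5 1.8] expected shift if straight down [-0.16  7.46]
s17 eyeA [3.  0.6] 0.462 moved mm [-25.5   3.5] expected shift if straight down [0.02 7.11]
s17 eyeB [-2.6  3.9] 0.668 moved mm [-11.8  -5.9] expected shift if straight down [-0.08  7.08]
s18 knob [0.6 8.6] 0.961 moved mm [3.6 1.6] expected shift if straight down [-0.16  7.46]
s18 eyeA [0.7 0.6] 0.389 moved mm [-25.1  -1. ] expected shift if straight down [0.02 7.11]
s18 eyeB [-3.   4.2] 0.74 moved mm [-10.6  -6.6] expected shift if straight down [-0.08  7.08]
```

The ring looks contracted and low, and it stayed put when the prongs left. I'll lift away, head for the stand and check the ring from the top camera.

```bash
python3 jog.py '[[0,0,-0.02,0,0.052],[0,0,-0.045,0,0.052],[0,0,-0.045,0,0.052],[0,0,-0.045,0,0.052]]'; python3 to.py .5928 -.137 .287 1.376
```

```text
time: 17.0
ee_pos: [0.5572, 0.1679, 0.2859]
eef_rot: [-0.186, 0.983, 0.0, 0.0]
ft_force: [0.9, 0.1, -3.3]
width: 0.0522
grip_force: 4.8
t 17.0 pos [0.5572 0.1679 0.2859] yaw 1.945 tilt [0.0003 0.0003] shift [ 0.0783 -0.2968 -0.0012] turn 0.569 q [-0.74  0.22  0.44  1.54 -0.1   1.4   1.65] F [ 0.9  0.1 -3.3]
```

```bash
python3 jog.py '[[0.0783,-0.2968,-0.001,0.06,0.052],[0.0783,-0.2968,-0.001,0.13,0.052],[0.0783,-0.2968,-0.001,0.2,0.052],[0.0783,-0.2968,-0.001,0.28,0.052],[0.0783,-0.2968,-0.001,0.36,0.052],[0.0783,-0.2968,-0.001,0.44,0.052],[0.0783,-0.2968,-0.001,0.52,0.052],[0.0783,-0.2968,-0.001,0.569,0.052],[0.0783,-0.2968,-0.001,0.569,0.052],[0.0783,-0.2968,-0.001,0.569,0.052],[0.0783,-0.2968,-0.001,0.569,0.052],[0.0783,-0.2968,-0.001,0.569,0.052]]'; python3 to.py .5928 -.137 .287 1.376
python3 - <<'E'
from bench import r
from h import *
import cv2
c=r.camera("top");np.savez("t20.npz",**c);s=r.camera("scene");np.savez("s20.npz",**s)
def mask(im,x0,y0,x1,y1):
    for i,row in enumerate(im[y0:y1,x0:x1].astype(int)):
        print(y0+i,''.join('#' if (q.min()>115) else 'y' if q[0]-q[2]>70 and q[1]>90 else 'b' if q[2]-q[0]>25 else '.' for q in row))
for n in("top0","t20"): mask(load(n)["img"],244,180,286,226);print()
for n in("s2","s20"):
    g=load(n)["img"][174:190,108:134].astype(int)
    print(n); [print(174+i,' '.join('%3d'%(q[0]-q[2]) for q in row)) for i,row in enumerate(g)]
E
```

```text
time: 18.2
ee_pos: [0.5928, -0.1365, 0.2868]
eef_rot: [0.097, 0.995, 0.0, -0.0]
ft_force: [0.1, 0.4, -1.7]
width: 0.0524
grip_force: 4.8
t 18.2 pos [ 0.5928 -0.1365  0.2868] yaw 1.3775 tilt [-0.0002  0.0002] shift [-0.0001 -0.0005 -0.0002] turn 0.0015 q [-0.39  0.32  0.69  1.48 -0.2   1.42  1.69] F [ 0.1  0.4 -1.7]
180 ..........................................
181 ..........................................
182 ..........................................
183 ..........................................
184 .............#............................
185 ............##########....................
186 ............###...#####...................
187 ...........##.........##..................
188 ..........##...bbbbbbb.##.................
189 .........##..bbb........##................
190 ........##..bb..yyyyyyy..##...............
191 ........#..b..yyyyyyyyyyy.###.............
192 ........#.b.yyyyyyyyyyyyyyy###............
193 ........#...yyyyyyyyyyyyyyy.##............
194 ........#..yyyyyyyyyyyyyyyyy.##...........
195 ........#.yyyyyyyyyyyyyyy.yyy###..........
196 ........#yyyyyyyyyyyyyyyyyy
[... 6305 characters left out ...]
  27  27  30  32  32  57 103 123 123 121 121 120 119
184 129  79  26  27  28  31  31  48  96 131 131 109  59  26  26  30  32  32  54 100 127 127 127 125 124 123
185 129  86  33  27  28  30  31  37  85 132 132 124  73  26  26  29  32  32  49  96 129 129 129 128 128 128
186 130  99  47  26  29  31  32  41  88 131 129 130  86  33  27  29  32  32  38  82 129 128 129 127 128 128
187 130 103  53  27  28  31  44  76 113 130 131 130  96  45  27  28  30  32  32  74 127 126 127 126 126 126
188 128 114  84  59  35  24  61 108 129 127 128 129 100  50  26  28  31  32  44  85 126 125 125 126 127 127
189 123 124 117 105  64  10  59 106 123 124 123 124 104  63  40  32  27  38  74 113 127 128 127 128 129 130
```

```bash
python3 - <<'E'
from h import *
import cv2
np.set_printoptions(precision=4,suppress=True)
for n in("s2","s20"):
    im=load(n)["img"].astype(int); red=(im[...,0]>130)&(im[...,1]<60)&(im[...,2]<60); red[:, :70]=0;red[:,160:]=0;red[:80]=0;red[160:]=0
    print(n,"red rows:",[ (v,np.where(red[v])[0].min(),np.where(red[v])[0].max(),red[v].sum()) for v in range(90,150) if red[v].any()][::4])
    k=(im.max(2)<45); k[:,:80]=0;k[:,150:]=0;k[:80]=0;k[150:]=0
    print(" dark last rows:",[(v,np.where(k[v])[0].min(),np.where(k[v])[0].max(),k[v].sum()) for v in range(110,150) if k[v].any()])
# wheel head centre, top view
for n in("top0","t20"):
    im=load(n)["img"].astype(int); w=((im[...,0]-im[...,2])<45).astype(np.uint8); w[:150]=0;w[252:]=0;w[:,:212]=0;w[:,316:]=0
    cs=max(cv2.findContours(w,cv2.RETR_EXTERNAL,cv2.CHAIN_APPROX_NONE)[0],key=cv2.contourArea);e=cv2.fitEllipse(cs);c=load(n);print(n,"head",e,atz(c,*e[0],.062))
P=lambda n,x0,y0,x1,y1: cv2.resize(load(n)["img"][y0:y1,x0:x1].min(2).astype(np.float32),None,fx=10,fy=10,interpolation=cv2.INTER_CUBIC)
T=load("top0")
for nm,(x0,y0,x1,y1),w in(("knob",(253,181,268,188),[.635,.1987,.098]),("eyeA",(262,213,271,224),[.5547,.18,.098]),("eyeB",(270,209,281,220),[.5633,.1581,.098])):
    a=P("top0",x0,y0,x1,y1);b=P("t20",x0-5,y0-5,x1+5,y1+5);m=cv2.matchTemplate(b,a,cv2.TM_CCOEFF_NORMED);_,v,_,p=cv2.minMaxLoc(m)
    s=np.array([(p[0]-50)/10,(p[1]-50)/10]);q=atz(T,*(proj(T,w)+s),.082);print(nm,s,round(v,3),q)
E
```

```text
s2 red rows: [(95, np.int64(95), np.int64(98), np.int64(4)), (99, np.int64(90), np.int64(115), np.int64(14)), (103, np.int64(91), np.int64(114), np.int64(15)), (107, np.int64(92), np.int64(115), np.int64(16)), (111, np.int64(93), np.int64(116), np.int64(18)), (115, np.int64(94), np.int64(117), np.int64(18)), (119, np.int64(95), np.int64(117), np.int64(16)), (123, np.int64(96), np.int64(118), np.int64(17)), (127, np.int64(97), np.int64(119), np.int64(13)), (131, np.int64(115), np.int64(115), np.int64(1))]
 dark last rows: [(110, np.int64(88), np.int64(127), np.int64(14)), (111, np.int64(89), np.int64(127), np.int64(13)), (112, np.int64(89), np.int64(127), np.int64(13)), (113, np.int64(89), np.int64(127), np.int64(13)), (114, np.int64(89), np.int64(127), np.int64(14)), (115, np.int64(89), np.int64(128), np.int64(15)), (116, np.int64(89), np.int64(128), np.int64(14)), (117, np.int64(90), np.int64(128), np.int64(13)), (118, np.int64(90), np.int64(128), np.int64(14)), (119, np.int64(90), np.int64(128), np.int64(14)), (120, np.int64(90), np.int64(128), np.int64(14)), (121, np.int64(91), np
[... 1410 characters left out ...]
22, np.int64(89), np.int64(129), np.int64(13)), (123, np.int64(89), np.int64(129), np.int64(13)), (124, np.int64(89), np.int64(127), np.int64(12)), (125, np.int64(120), np.int64(126), np.int64(7)), (126, np.int64(121), np.int64(124), np.int64(4)), (127, np.int64(122), np.int64(122), np.int64(1))]
top0 head ((263.605224609375, 201.65638732910156), (79.49066162109375, 79.77225494384766), 68.3465805053711) [0.5974 0.1859 0.062 ]
t20 head ((263.6138610839844, 201.66787719726562), (79.49600219726562, 79.75514221191406), 69.11902618408203) [0.5974 0.1858 0.062 ]
knob [-0.6 -0.7] 0.988 [0.6388 0.201  0.082 ]
eyeA [-1.1 -1.1] 0.942 [0.5582 0.1832 0.082 ]
eyeB [-0.7 -1.4] 0.932 [0.5676 0.16   0.082 ]
```

```bash
cat > fit.py <<'E'
from h import *
import cv2
from scipy.optimize import minimize
V=np.array([(36,2),(29,18.6),(0,29),(-34,14)])/1e3
def polys(th):
    out=[]
    for s in(1,-1):
        P=V.copy();e=np.array([-.042,.012])+np.array([(8,8),(-8,8),(-8,-8),(8,-8)])*1e-3
        h=np.array([.038,0]);R=np.array([[np.cos(th),np.sin(th)],[-np.sin(th),np.cos(th)]])
        f=lambda A:(((A-h)@R.T)+h)*[1,s]
        out.append((f(P),f(e),f(np.array([[-.042,.012]])+(e-e.mean(0))*10/16)))
    return out
def render(c,q,z,box,k=8):
    x0,y0,x1,y1=box;im=np.zeros(((y1-y0)*k,(x1-x0)*k),np.float32)
    co,si=np.cos(q[2]),np.sin(q[2])
    def px(A): return np.array([(proj(c,[q[0]+co*a-si*b,q[1]+si*a+co*b,z])-[x0-.5,y0-.5])*k for a,b in A])
    fx=lambda A:(px(A)*16).astype(np.int32).reshape(-1,1,2)
    w=int(round(.006*c["fx"]/1.07*k))
    for P,e,hole in polys(q[3]):
        cv2.polylines(im,[fx(P)],False,1,w,cv2.LINE_8,4)
        cv2.fillPoly(im,[fx(e)],1,cv2.LINE_8,4);cv2.fillPoly(im,[fx(hole)],0,cv2.LINE_8,4)
    return cv2.GaussianBlur(cv2.resize(im,None,fx=1/k,fy=1/k,interpolation=cv2.INTER_AREA),(0,0),.6)
def fit(n,z,q0):
    c=load(n);box=(244,178,286,228);g=c["img"][178:228,244:286].min(2).astype(np.float32)
    cost=lambda q:-np.corrcoef(render(c,q*[1e-3,1e-3,1e-2,1e-2],z,box).ravel(),g.ravel())[0,1]
    r=min((minimize(cost,np.array(q0)+d,method="Nelder-Mead",options=dict(initial_simplex=np.array(q0)+d+np.vstack([np.zeros(4),np.diag([2,2,3,3])]),xatol=.02,fatol=1e-5)) for d in([0,0,0,0],[-3,0,0,1])),key=lambda r:r.fun)
    im=c["img"].astype(int)[178:228,244:286];m=((im[...,0]-im[...,2]>60)&(im[...,1]>80)).astype(np.uint8)
    cs=max(cv2.findContours(m,cv2.RETR_EXTERNAL,cv2.CHAIN_APPROX_NONE)[0],key=cv2.contourArea);e=cv2.fitEllipse(cs);a=atz(c,e[0][0]+244,e[0][1]+178,.094)
    print(n,"ring mm,0.01rad",np.round(r.x,2),"corr",round(-r.fun,3),"collar mm",np.round(a*1e3,1),e[1])
fit("top0",.098,[599,184.7,37.3,0]);fit("t20",.082,[602,187,37,1])
E
python3 fit.py
```

```text
top0 ring mm,0.01rad [598.25 185.07  38.58   0.94] corr 0.816 collar mm [598.1 185.2  94. ] (20.09542465209961, 21.182666778564453)
t20 ring mm,0.01rad [601.58 187.41  37.83   2.96] corr 0.73 collar mm [597.7 185.9  94. ] (20.842369079589844, 22.012054443359375)
```

The fit shows the ring contracted but sitting about 4 mm toward +x in the groove, right at the limit. I'll go back and re-seat it with a slight squeeze and a 4 mm pull.

```bash
python3 to.py .5573 .168 .2865 1.945; python3 jog.py '[[0.01,0.03,0,-0.06,0.0515],[0.02,0.06,0,-0.12,0.0515],[0.03,0.09,0,-0.18,0.0515],[0.04,0.12,0,-0.24,0.0515],[0.05,0.15,0,-0.30,0.0515],[0.06,0.18,0,-0.36,0.0515],[0.07,0.21,0,-0.42,0.0515],[0.08,0.24,0,-0.48,0.0515],[0.09,0.27,0,-0.54,0.0515],[0.0934,0.2923,0,-0.5675,0.0515],[0.0934,0.2923,0,-0.5675,0.0515],[0.0934,0.2923,0,-0.5675,0.0515]]'; python3 to.py .5573 .168 .2415 1.945
```

```text
t 18.3 pos [ 0.5928 -0.1367  0.287 ] yaw 1.3769 tilt [0.     0.0002] shift [0.0936 0.2921 0.0006] turn -0.5681 q [-0.39  0.32  0.69  1.48 -0.2   1.42  1.69] F [-0.1 -0.1 -2.6]
time: 19.5
ee_pos: [0.558, 0.1677, 0.2869]
eef_rot: [-0.185, 0.983, -0.0, -0.0]
ft_force: [0.7, -0.9, -1.7]
width: 0.0513
grip_force: 4.8
t 19.5 pos [0.558  0.1677 0.2869] yaw 1.9432 tilt [-0.     -0.0007] shift [0.0005 0.0005 0.0454] turn -0.0018 q [-0.75  0.22  0.46  1.54 -0.1   1.4   1.65] F [ 0.7 -0.9 -1.7]
```

```bash
python3 jog.py '[[0,0,0.015,0,0.0515],[0,0,0.03,0,0.0515],[0,0,0.0452,0,0.0515],[0,0,0.0452,0,0.0515],[0,0,0.0452,0,0.0515]]'; python3 m.py s21|head -2; python3 - <<'E'
from h import *
for n in("s18","s21"):
    g=load(n)["img"][198:218,274:300].astype(int)
    print(n); [print(198+i,' '.join('%3d'%q.mean() for q in row)) for i,row in enumerate(g)]
E
```

```text
time: 20.0
ee_pos: [0.5576, 0.1673, 0.2412]
eef_rot: [-0.185, 0.983, -0.0, -0.001]
ft_force: [-0.1, 0.4, -1.1]
width: 0.0514
grip_force: 4.9
[0.5579 0.1675 0.242 ] [ 0.4  0.5 -0.6] 0.05184675038506665 4.850280272075906 20.05
198 yyyyyyyyyyyyyyyy....wyyyyyyy....yyyyyyyyyyyyyyyyyyyyyyyyyyyyyyy
s18
198 110 110 110 110 105  94 102 109 108 112 110 110 111 111 111 111 101  95 105 109 109 114 113 113 113 113
199 112 111 111 111 105  94 103 109 109 111 109 108 108 108 108 108 101  94 104 109 109 111 108 108 109 109
200 112 112 112 112 106  94 103 109 109 112 111 110 110 110 110 111 102  94 104 108 108 112 109 108 107 107
201 112 111 112 111 105  95 102 109 109 112 111 111 111 111 112 112 103  93 104 109 109 114 111 110 110 110
202 110 110 111 110 103  94 102 109 108 111 111 110 110 110 110 110 104  97 104 108 109 113 111 111 110 110
203 106 108 107 108 102  94 102 108 109 110 109 107 108 108 107 107 105 102 104 108 109 111 107 107 107 107
204 104 104 104 104 101  95 103 109 109 109 107 105 106 106 106 106 105 102  97  99 106 109 105 106 106 106
205 106 105 105 104 104 100 102 109 108 108 104
[... 2820 characters left out ...]
 137 138 138 138 138 138 138 137 136 138 137 136 137
212 101 118 151 161 134  87  80 116 132 111 112 133 137 137 138 137 138 138 137 138 137 136 137 137 137 137
213  97 111 146 169 143  92  90 108 111  93  95 121 135 137 137 138 138 138 137 137 139 136 136 136 137 137
214  96  96 108 158 157 114 110 127 114  90  88 102 125 136 137 137 138 138 137 137 138 137 136 137 137 137
215  97  97  94 138 164 155 139 136 114  88  94  92 106 118 123 130 134 136 138 137 138 137 136 135 135 135
216  97  97  96 109 153 165 146 138 113  88  94  93  96  99 103 113 120 124 127 128 130 131 131 131 132 133
217  97  98  97 100 139 153 138 138 113  79  84  88  94  99 103 106 109 111 114 118 121 123 125 128 130 133
```

The pliers slipped about 9 mm lower in the hand, but the left prong (col 279.5, row 213) sits right over its eye. Insert, spread slightly, pull 4 mm and release.

```bash
python3 jog.py '[[0,0,0.002,0,0.0515],[0,0,0.004,0,0.0515],[0,0,0.006,0,0.0515],[0,0,0.0075,0,0.0515],[0,0,0.0075,0,0.0515]]'; python3 m.py s22|sed -n '1,48p'|tail -36
```

```text
time: 20.55
ee_pos: [0.5577, 0.1679, 0.2342]
eef_rot: [-0.185, 0.983, 0.0, -0.0]
ft_force: [0.5, 0.8, -1.0]
width: 0.0519
grip_force: 4.9
208 yyyyyyyyyyyyw............wyyyyyyyyyyyw..........wwyyyyyyyyyyyyy
209 yyyyyyyw...............yyyyyyyyyyyyyyyyw............wyyyyyyyyyy
210 yyyyw.................yyyyyyyyyyyyyyyyyyy...............wyyyyyy
211 yww..................wyyyyyyyyyyyyyyyyyyyy.................wyyy
212 ..............##....wyyyyyyyyyyyyyyyyyyyyyy...................y
213 ..............###...yyyyyyyyyyyyyyyyyyyyyyy....................
214 ..............###..yyyyyyyyyyyyyyyyyyyyyyyyy...................
215 ...............##.yyyyyyyyyyyyyyyyyyyyyyyyyyy..................
216 ................##yyyyyyyyyyyyyyyyyyyyyyyyyyyy.................
217 ................#yyyywyyyyyyyyyyyyyyyyyyyyyyyy.................
218 ................#yyyywwwyyyyyyyyyyyyyyyyyyyyyy.................
219 ................#yyyyywwwyyyyyyyyyyyyyyyyyyyyy.................
220 ................#yyyyyywwyyyyyyyyyyyyyyyyyyyyy#................
221 ...............##wyyyyyywyyyyyyyyyyyyyyyyyyyyy##...............
222 ......
[... 785 characters left out ...]
####................
234 ...............bbbbbbbb...##################...b...............
235 ...............bbbbbbbbb...###############...bbb...............
236 ................bbbbbbbbb............#####.bbbb................
237 .................bbbbbbbbbb...............bbbb.................
238 ...................bbbbbbbbbbbbbbbbb.....bbbb..................
239 ....................bbbbbbbbbbbbbbbbbbbbbbb....................
240 ......................bbbbbbbbbbbbbbbbbbb......................
241 ...........................bbbbbbbbbb..........................
242 ...............................................................
243 ...............................................................
```

```bash
python3 - <<'E'
from h import *
for n in("s17","s22"):
    g=load(n)["img"][206:219,274:287].astype(int)
    print(n); [print(206+i,' '.join('%3d'%q.mean() for q in row)) for i,row in enumerate(g)]
E
```

```text
s17
206 111 111 110 110 104  97 104 109 109 109 106 107 105
207 110 110 111 112 102  96 104 109 109 107 105 104 103
208 108 105 106 105  96  95 104 109 109 105 100 100 110
209 102 101 101 100  95  95 104 108 108 108 107 121 132
210 100 100 103 109 101  95 104 109 109 106 116 131 138
211 103 104 119 132 114  95 105 109 111 101 119 135 138
212 102 118 152 161 130  97 104 109 110  96 112 133 137
213  97 112 147 169 144 100 104 116 112  93  95 121 135
214  97  96 108 159 157 112 111 130 114  89  89 103 125
215  97  97  94 139 164 154 139 137 114  89  93  92 106
216  97  97  97 110 154 165 147 138 113  88  95  94  97
217  97  98  98 100 139 153 138 138 113  79  85  88  95
218 106 107 104 104 144 155 138 137 113  74  76  81  86
s22
206 111 110 110 107  99  99 110 112 111 109 106 106 105
207 110 109 110 109  98  99 109 112 110 106 105 104 103
208 108 105 105 103  94 101 111 112 111 104 101 100 110
209 102 101 101 100  93 102 111 112 110 107 107 121 132
210 100 100 103 105  95 103 112 112 110 104 115 131 138
211 103 105 104 103  96 103 112 111 119 107 119 135 137
212 101 110 139 147 125 110 109 109 117 102 112 133 138
213  97 103 156 168 137 102  87 104 110  92  95 121 135
214  97  94 138 163 148 100  78 117 113  89  88 103 125
215  97  96 109 145 162 133 113 132 114  88  94  92 106
216  98  97  95 116 154 153 133 138 112  88  95  93  97
217  98  97  96 106 142 152 137 138 112  80  84  87  95
218 105 107 103 103 143 155 137 138 113  74  77  79  85
```

```bash
python3 jog.py '[[0,0,-0.004,0,0.0515],[0,0,-0.007,0,0.0515],[0.0025,0,-0.007,0,0.0515],[0.0025,0,-0.007,0,0.0515],[0.0025,0,-0.004,0,0.0515],[0.0025,0,-0.001,0,0.0515],[0.0025,0,0.001,0,0.0515],[0.0025,0,0.001,0,0.0515]]'; python3 m.py s23 >/dev/null; python3 - <<'E'
from h import *
for n in("s23",):
    g=load(n)["img"][206:219,274:287].astype(int)
    print(n); [print(206+i,' '.join('%3d'%q.mean() for q in row)) for i,row in enumerate(g)]
E
python3 sh.py s17 s22 s23; python3 m.py s23 o|tail -12
```

```text
time: 21.4
ee_pos: [0.5553, 0.1669, 0.2329]
eef_rot: [-0.185, 0.983, -0.0, -0.0]
ft_force: [-0.6, -0.5, -1.2]
width: 0.0517
grip_force: 5.0
s23
206 110 110 110 105  95 104 112 111 110 106 106 105 106
207 110 109 111 104  96 106 112 112 108 105 105 104 103
208 108 105 105  99  97 107 112 112 107 102 101 100 110
209 102 101 101  96  97 107 111 112 110 107 106 121 132
210 100 100 103  99  96 108 111 112 107 102 116 131 137
211 103 105 104  98  97 107 112 111 107  96 119 135 137
212 102 104 107 118 120 110 112 121 115  95 112 133 137
213  97 114 145 156 135  94  95 121 118  93  95 122 135
214  97 112 146 167 139  70  86 124 116  89  87 103 125
215  98  96 108 157 151 100 114 134 114  88  94  92 106
216  98  97  94 138 155 142 133 138 113  88  95  93  97
217  98  97  96 110 145 153 138 138 113  79  85  88  94
218 106 106 104 100 135 150 138 138 113  74  77  81  86
s17 knob shift px -4.6 -1.9 0.665
s22 knob shift px -4.7 -1.9 0.659
s23 knob shift px 1.9 6.0 0.877
232 ...............bbbbbbb..######.....b.#########.................
233 ...............bbbbbbbb...##################...bb..............
234 ...............bbbbbbbbb...###############...bbb...............
235 ...............bbbbbbbbbb............#####.bbbbb...............
236 ................bbbbbbbbbbb...............bbbbb................
237 .................bbbbbbbbbbbbbbbbbbbb...bbbbbb.................
238 ...................bbbbbbbbbbbbbbbbbbbbbbbbbb..................
239 ....................bbbbbbbbbbbbbbbbbbbbbbb....................
240 ......................bbbbbbbbbbbbbbbbbbb......................
241 ...........................bbbbbbbbbb..........................
242 ...............................................................
243 ...............................................................
```

The prong ends keep catching the rims, so I'll push the ring's back instead: straddle the round back with the two prongs from the +x side and press it in.

```bash
python3 jog.py '[[0,0,-0.02,0,0.0515],[0,0,-0.045,0,0.0515],[-0.03,0,-0.045,0,0.0515],[-0.06,0,-0.045,0,0.0515],[-0.09,0,-0.045,0,0.0515],[-0.095,0,-0.045,0,0.0515],[-0.095,0,-0.045,0,0.0515],[-0.095,0,-0.03,0,0.0515],[-0.095,0,-0.03,0,0.0515]]'; python3 m.py s24 | sed -n '1,1p;20,48p'; python3 - <<'E'
from h import *
g=load("s24")["img"][208:240,284:322].astype(int)
[print(208+i,' '.join('%3d'%q.mean() for q in row)) for i,row in enumerate(g)]
E
```

```text
time: 22.35
ee_pos: [0.6424, 0.201, 0.2611]
eef_rot: [-0.185, 0.983, -0.0, -0.002]
ft_force: [-1.1, 0.1, -2.8]
width: 0.0514
grip_force: 4.8
[0.6426 0.2012 0.2621] [ 0.5  0.9 -1.6] 0.05175010013707221 4.8498348119277646 22.4
216 ................##yyyyyyyyyyyy.....yyyyyyyy....................
217 .................yyyywyyyyyyyy.....yyyyyyyw....................
218 ................#yyyywwyyyyyyw....wyyyyyyyw....................
219 ................#yyyyywwyyyyyw.....yyyyyyyw....................
220 ................#yyyyyywyyyyy......yyyyyyyy....................
221 ...............##wyyyyyyyyyyy......yyyyyyyyw...................
222 ...............##.yyyyyyyyyyy......yyyyyyyyy...................
223 ..............b###wyyyyyyyyyyy....wyyyyyyyyy..###..............
224 ..............b###wwwyyyyyyyyyy..wyyyyyyyyyy..###..............
225 ..............b####wwyyyyyyyyyy..yyyyyyyyyyy..###..............
226 ..............b####.wwyyyyyyyyy..yyyyyyyyyy.b####..............
227 ..............bb####.wwyyyyyyyw..yyyyyyyyw.bb####..............
228 ..............bb#####..wwwwyyyywwyyyyyy...bbb####......
[... 5320 characters left out ...]
 158 137 124 110  98  82  85  98 103 104 103 102 101 102 103 103 102 102 101
236  57  58  66  80 103 116 124 129 129 135 141 141 141 146 158 169 173 171 162 137 109  97  80  72  79  94 102 103 104 104 103 102 102 102 103 103 102 102
237  58  58  57  61  81  92  93  93  96  98  97  98 100  98 114 135 142 139 135 113  77  69  71  78  92 101 103 104 103 103 103 102 102 102 103 104 103 102
238  57  58  58  59  63  66  67  67  71  75  74  74  78  79  84  97 103 106 103  85  68  69  77  91 101 104 104 103 103 103 104 103 102 102 102 103 103 103
239  58  58  59  58  59  59  59  61  60  60  60  60  59  58  62  76  83  82  73  66  72  85  93 100 103 104 104 103 103 103 104 104 102 102 102 103 103 107
```

```bash
python3 - <<'E'
from h import *
S=load("s24");o=np.array([.5979,.1855,0]);a=.376;R=np.array([[np.cos(a),np.sin(a),0],[-np.sin(a),np.cos(a),0],[0,0,1]])
for z in(.104,.1074,.110): print(z,[np.round(R@(atz(S,*p,z)-o)*1e3,1) for p in((293.1,227.3),(306.4,225.1))])
# ring in scene: project ring top z .082 knob (38,0) for offsets s
for s in(0,2,4): print(s,proj(S,o+R.T@np.array([.038+s/1e3,0,.082])), proj(S,o+R.T@np.array([.036+s/1e3+.002,0,.080])))
E
```

```text
0.104 [array([ 46.7, -14.3, 104. ]), array([ 46.5,  10.4, 104. ])]
0.1074 [array([ 51.7, -16. , 107.4]), array([ 51.5,   8.6, 107.4])]
0.11 [array([ 55.5, -17.2, 110. ]), array([ 55.3,   7.3, 110. ])]
0 [299.08427097 233.80491564] [299.0643862  234.72588724]
2 [299.42944705 234.39595692] [299.40910622 235.31803297]
4 [299.77599035 234.98933926] [299.75518999 235.91252131]
```

```bash
python3 jog.py '[[0,0.003,0,0,0.0515],[0,0.003,0.01,0,0.0515],[0,0.003,0.02,0,0.0515],[0,0.003,0.03,0,0.0515],[0,0.003,0.034,0,0.0515],[0,0.003,0.034,0,0.0515],[0.002,0.003,0.034,0,0.0515],[0.004,0.003,0.034,0,0.0515],[0.006,0.003,0.034,0,0.0515],[0.006,0.003,0.034,0,0.0515]]'; python3 m.py s25 | sed -n '1,1p;20,60p'; python3 - <<'E'
from h import *
g=load("s25")["img"][228:246,286:316].astype(int)
[print(228+i,' '.join('%3d'%q.mean() for q in row)) for i,row in enumerate(g)]
E
```

```text
time: 23.4
ee_pos: [0.6371, 0.2021, 0.2297]
eef_rot: [-0.185, 0.983, 0.0, 0.0]
ft_force: [-0.2, -0.2, -1.9]
width: 0.0514
grip_force: 4.8
[0.6372 0.2022 0.2297] [-0.8 -0.6 -2.3] 0.05176715721823331 4.848423604953804 23.45
216 ................##yyyyyyyyyyyyy.....yyyyyyy....................
217 .................yyyyyyyyyyyyyy.....yyyyyyy....................
218 ................#yyyywwyyyyyyyy.....yyyyyyy....................
219 ................#yyyyywyyyyyyyy.....yyyyyyy....................
220 ................#yyyyyyyyyyyyyw.....wyyyyyyw...................
221 ...............##wyyyyyyyyyyyyw.....wyyyyyyw...................
222 ...............##.yyyyyyyyyyyyw.....wyyyyyyw...................
223 ..............b###wyyyyyyyyyyyw.....yyyyyyy....................
224 ..............b###wwwyyyyyyyyyy.....yyyyyyy....................
225 ..............b####wwyyyyyyyyyy.....yyyyyyy....................
226 ..............b####.wwyyyyyyyyw.....wyyyyyy....................
227 ..............bb####.wwyyyyyyyw.....yyyyyw.....................
228 ..............bb#####..wwwwyyyw.....wyy...................
[... 2557 characters left out ...]
  63  58  58  60  62  71  77  86  93  99  99  96 100 104 104 104 105 104 104 105
241  83  78  75  69  67  67  67  61  57  64  67  69  72  77  85  91  95 100 103 102 102 102 103 104 103 105 104 103 104 105
242  98  96  93  91  90  90  90  87  85  87  90  91  94  95 100 102 102 102 103 103 101 101 102 103 104 104 105 104 104 104
243 100 100 100 101 101 101 101 101 102 102 102 102 102 101 101 101 102 102 103 103 103 101 102 103 103 104 105 105 104 104
244 100 100 101 101 101 101 101 101 101 102 102 102 102 102 102 102 102 102 103 104 103 102 101 102 103 104 104 105 104 104
245 100 100 101 101 101 101 101 101 101 102 102 102 102 102 102 102 102 102 102 103 103 102 101 102 102 104 104 104 111 116
```

```bash
cat > kn.py <<'E'
import sys
from h import *
for n in sys.argv[1:]:
    im=load(n)["img"].astype(float).mean(2); g=im[230:242,297:304]-95; g[g<0]=0; vv=np.arange(230,242)[:,None];uu=np.arange(297,304)
    l=im[228:238,279:288]-110; l[l<0]=0
    print(n,"knob v",round((g*vv).sum()/g.sum(),2),"u",round((g*uu).sum()/g.sum(),2),"left bar v",round((l*np.arange(228,238)[:,None]).sum()/l.sum(),2),"sum",round(l.sum()))
E
python3 jog.py '[[0.001,0,0.001,0,0.0515],[0.002,0,0.0015,0,0.0515],[0.003,0,0.0015,0,0.0515],[0.004,0,0.0015,0,0.0515],[0.004,0,0.0015,0,0.0515]]'; python3 m.py s26|head -1; python3 kn.py s24 s25 s26
```

```text
time: 23.95
ee_pos: [0.6334, 0.2007, 0.2279]
eef_rot: [-0.185, 0.983, 0.0, 0.0]
ft_force: [-0.1, -0.3, -1.9]
width: 0.052
grip_force: 4.8
[0.6334 0.2007 0.2279] [-0.1  0.5 -1.5] 0.05149316395347723 4.848359862495813 24.0
s24 knob v 234.97 u 300.32 left bar v 230.38 sum 1402
s25 knob v 234.9 u 300.39 left bar v 230.39 sum 1432
s26 knob v 234.96 u 300.32 left bar v 230.39 sum 1428
```

Not touching yet; push on in 2 mm steps.

```bash
python3 jog.py '[[0.001,0,0,0,0.0515],[0.002,0,0,0,0.0515],[0.002,0,0,0,0.0515]]'|sed -n '2p;4p'; python3 m.py s27|head -1; python3 jog.py '[[0.001,0,0,0,0.0515],[0.002,0,0,0,0.0515],[0.002,0,0,0,0.0515]]'|sed -n '2p;4p'; python3 m.py s28|head -1; python3 kn.py s27 s28
```

```text
ee_pos: [0.6315, 0.1999, 0.2279]
ft_force: [-0.0, 0.3, -2.4]
[0.6316 0.2    0.2279] [ 0.2  0.4 -1.6] 0.05134008687451653 4.848392029979425 24.35
ee_pos: [0.6297, 0.1992, 0.2279]
ft_force: [-0.0, 0.4, -1.9]
[0.6297 0.1992 0.2279] [ 0.5 -0.  -2. ] 0.05189565636064062 4.848378462471951 24.7
s27 knob v 235.0 u 300.29 left bar v 230.39 sum 1426
s28 knob v 234.99 u 300.28 left bar v 230.39 sum 1423
```

```bash
python3 - <<'E'
from h import *
g=load("s28")["img"][226:246,284:316].astype(int)
[print(226+i,' '.join('%3d'%q.mean() for q in row)) for i,row in enumerate(g)]
E
```

```text
226  82  84  85  85  85  91  96  95  97 108 113 113 108  95  89  91  92  96  98  98  93 105 112 112 135 164 146 101 102 101 102 101
227  77  83  85  85  85  88  90  91  99 109 112 111 103  91  90  90  93  93  93  95  93 105 111 111 136 154 132  99 102 102 102 102
228  72  71  76  78  82  85  90  91  99 110 111 111 103  88  85  85  86  82  80  86  93 105 111 112 135 148 122  98 102 102 103 101
229 131  80  59  63  68  74  81  87 100 109 112 111  96  75  73  72  69  68  77  87  93 105 111 111 136 145 119  99 102 102 102 102
230 172 136  82  56  56  56  67  84 100 109 112 111  89  59  61  63  72  82  91  96  93 105 112 111 135 144 118  99 102 102 102 103
231 174 172 149 117  87  72  74  87 100 109 112 111  91  70  74  84  92  96  99 100  93 103 111 111 135 140 113 101 103 102 102 103
232 144 166 175 168 145 110  92  92 100 109 111 111 104  92  93  98 101 102 101 108 101 104 111 111 129 128 105 101 102 102 102 103
233 101 127 159 178 176 158 124  93 100 110 112 111 111 102 102 110 116 125 148 156 127 103 111 111 119 112  98 102 103 102 102 102
234  78  92 122 154 175 178 152 108 102 111 
[... 839 characters left out ...]
 100 102 103 104 104 104 103 103 104 105
241  91  88  83  79  75  69  67  67  66  64  60  63  66  70  73  77  85  92  95 100 103 101 101 101 103 104 103 104 104 104 103 105
242  99  99  97  95  94  90  90  90  89  88  87  88  90  92  93  95  99 101 102 103 104 103 102 101 102 103 104 104 105 104 103 104
243  99 100  99  99 100 101 101 101 101 101 102 102 102 102 102 101 101 102 102 102 103 103 102 101 101 103 103 104 105 104 104 104
244  99 100 100 100 100 101 101 101 101 101 102 102 102 102 102 102 102 102 102 102 102 104 103 101 101 102 103 103 104 104 104 104
245 100  99 100 100 101 101 101 101 100 101 101 101 102 102 102 102 101 101 102 102 102 103 104 102 101 102 102 103 104 105 111 116
```

```bash
python3 - <<'E'
from h import *
S=load("s28");o=np.array([.5979,.1855,0]);a=.376;R=np.array([[np.cos(a),np.sin(a),0],[-np.sin(a),np.cos(a),0],[0,0,1]])
for z in(.070,.0732,.076): print(z,[np.round(R@(atz(S,*p,z)-o)*1e3,1) for p in((293.7,239.6),(306.1,237.8))])
E
python3 jog.py '[[0.001,0,0,0,0.0515],[0.002,0,0,0,0.0515],[0.002,0,0,0,0.0515]]'|sed -n '2p;4p'; python3 m.py s29|head -1; python3 kn.py s29;python3 jog.py '[[0.001,0,0,0,0.0515],[0.002,0,0,0,0.0515],[0.002,0,0,0,0.0515]]'|sed -n '2p;4p'; python3 m.py s30|head -1; python3 kn.py s30
```

```text
0.07 [array([36.2, -9.5, 70. ]), array([37.1, 14. , 70. ])]
0.0732 [array([ 40.7, -10.9,  73.2]), array([41.5, 12.4, 73.2])]
0.076 [array([ 44.6, -12.2,  76. ]), array([45.4, 11. , 76. ])]
ee_pos: [0.6278, 0.1985, 0.2279]
ft_force: [-0.7, 1.0, -1.7]
[0.6279 0.1985 0.2279] [-0.1  0.3 -1.7] 0.051671396562121996 4.843448582914322 25.05
s29 knob v 234.99 u 300.29 left bar v 230.39 sum 1420
ee_pos: [0.626, 0.1978, 0.2279]
ft_force: [0.7, 0.8, -1.9]
[0.626  0.1978 0.2279] [-0.4  0.5 -2.5] 0.051578904206724285 4.831073289299564 25.4
s30 knob v 234.99 u 300.29 left bar v 230.39 sum 1420
```

```bash
for i in 1; do python3 jog.py '[[0.001,0,0,0,0.0515],[0.002,0,0,0,0.0515],[0.002,0,0,0,0.0515]]'|sed -n '2p;4p'; done; python3 m.py s31|head -1; python3 kn.py s31; python3 - <<'E'
from h import *
g=load("s31")["img"][226:242,284:316].astype(int)
[print(226+i,' '.join('%3d'%q.mean() for q in row)) for i,row in enumerate(g)]
E
```

```text
ee_pos: [0.6241, 0.197, 0.2278]
ft_force: [0.9, 0.6, -1.2]
[0.6241 0.1971 0.2279] [ 0.2 -0.  -2.2] 0.0515696294581156 4.822245511020142 25.75
s31 knob v 234.99 u 300.29 left bar v 230.39 sum 1416
226  82  84  85  85  86  91  95  90 105 115 115 113 105  91  89  90  92  95  98  95  97 109 114 115 148 171 145 101 102 102 102 101
227  77  82  85  85  85  86  91  91 105 115 114 111  98  87  89  90  92  94  94  94  96 109 114 114 148 163 131  98 102 102 102 101
228  72  72  76  79  81  85  90  91 105 115 114 111  98  86  85  85  85  81  82  88  96 108 114 114 149 157 122  98 102 102 102 102
229 130  81  58  64  68  74  82  90 104 115 114 109  91  74  72  72  69  68  78  88  97 109 114 114 149 154 118  99 102 102 102 102
230 172 136  83  56  56  57  72  87 104 114 114 108  81  59  61  64  72  81  91  95  97 109 114 114 149 153 117 100 101 102 102 103
231 174 171 148 116  87  72  75  87 105 114 115 107  84  70  74  83  91  96  99  99  94 107 114 114 143 145 114 100 102 102 103 102
232 144 166 174 168 146 110  91  90 104 114 114 110 101  92  94  98 101 101 101 108 101 106 114 115 132 129 105 
[... 507 characters left out ...]
  66  73  80  95 102 103 104 104 103 102
237  58  58  59  62  80  92  94  81  67  71  88  98 100  99 114 136 142 140 136 113  76  64  68  78  92 102 104 104 103 104 104 103
238  57  58  59  59  63  67  67  60  57  65  72  74  79  80  85  97 101 104 103  86  68  68  76  91 101 104 104 103 103 103 104 103
239  58  59  58  58  58  59  60  58  59  63  63  59  59  58  63  76  80  79  74  67  74  85  93 100 103 104 104 104 104 103 104 104
240  71  65  61  59  59  60  60  60  59  59  60  59  59  59  59  60  62  70  77  85  93  98 101 102 103 104 103 104 104 103 104 104
241  91  88  83  78  75  68  66  68  67  64  60  63  66  70  72  77  85  92  94  99 103 102 101 102 103 103 104 104 104 103 104 104
```

The prongs now touch the ring, but the pliers just pitch in the grip. They are stiff along their opening direction, so I'll turn the tool a quarter turn and push the back with one prong sideways.

```bash
python3 jog.py '[[-0.005,0,0,0,0.0515],[-0.008,0,-0.02,0,0.0515],[-0.02,0.005,-0.045,0.1,0.0515],[-0.033,0.013,-0.045,0.25,0.0515],[-0.033,0.013,-0.045,0.4,0.0515],[-0.033,0.013,-0.045,0.55,0.0515],[-0.033,0.013,-0.045,0.7,0.0515],[-0.033,0.013,-0.045,0.85,0.0515],[-0.033,0.013,-0.045,1,0.0515],[-0.033,0.013,-0.045,1.15,0.0515],[-0.033,0.013,-0.045,1.3,0.0515],[-0.033,0.013,-0.045,1.45,0.0515]]'; python3 jog.py '[[0,0,0,0.121,0.0515],[0,0,0.005,0.121,0.0515],[0,0,0.01,0.121,0.0515],[0,0,0.01,0.121,0.0515]]'; python3 to.py .6 .18 .27 .376; python3 m.py s32|head -1; python3 - <<'E'
from h import *
g=load("s32")["img"][212:252,280:330].astype(int)
[print(212+i,''.join('%4d'%q.mean() for q in row)) for i,row in enumerate(g)]
E
```

```text
time: 26.95
ee_pos: [0.6504, 0.2215, 0.2727]
eef_rot: [0.515, 0.857, -0.0, -0.0]
ft_force: [-0.5, -0.1, -1.5]
width: 0.0517
grip_force: 4.8
time: 27.35
ee_pos: [0.6498, 0.2213, 0.2616]
eef_rot: [0.563, 0.827, -0.001, -0.0]
ft_force: [1.1, -0.1, -1.7]
width: 0.0519
grip_force: 4.8
t 27.35 pos [0.6498 0.2213 0.2616] yaw 0.3755 tilt [-0.0015 -0.0005] shift [-0.0201 -0.0615 -0.0083] turn -0.0005 q [-0.87  0.54  0.74  1.28 -0.36  1.45  0.21] F [ 1.1 -0.1 -1.7]
[0.6499 0.2212 0.2621] [ 0.9 -0.5 -3.2] 0.051505260985914444 4.848926132158741 27.4
212  149 137 133 112 113 135 139 138 139 139 139 139 139 140 138 137 138 138 138 138 138 130 107  99 106 107 102  94 103 108 109 111 111 109 104 104 103 101 100 100 100 100 102 107 111 115 117 117 116 116
213  106 115 112  94  96 122 136 139 139 139 139 139 139 140 139 138 138 138 139 139 138 130 108 100 106 107 101  95 103 109 110 111 110 108 104 106 113 107 101 100 101 101 101 102 104 110 116 118 120 120
214  112 129 116  90  89 104 126 136 139 139 140 139 139 139 139 139 138 139 138 138 138 128 105 101 106 107 102  95 103 109 110 111 110 106 101 1
[... 6943 characters left out ...]
1 113 106 107 106 102 103 103 103 103 103 103 103 103 102 101 100 101 101 102 102 108
249  109 108 108 109 106 100 103 105 103 100 100 100 100 100 101 101 101 101 101 105 107 110 108 106 110 112 112 110 111 107 101 100 101 102 102 103 103 103 102 102 103 104 102 101 101 101 101 105 105 108
250  101 104 106 109 106 100 102 108 108 109 112 107 100 103 106 107 110 112 109 110 109 109 108 105 110 109 104 101 102 103 101 100 101 101 101 102 104 103 102 102 102 103 103 102 101 101 108 116 110 100
251  102 101 100 100 100 101 100 103 105 109 111 106 101 102 105 107 110 112 109 106 104 102 102 102 100 100 101 100 101 103 103 101 100 101 100 101 103 103 103 102 101 102 104 103 108 114 113 112 106 101
```

```bash
python3 - <<'E'
from h import *
S=load("s32");o=np.array([.5979,.1855,0]);a=.376;R=np.array([[np.cos(a),np.sin(a),0],[-np.sin(a),np.cos(a),0],[0,0,1]])
print("tcp",R@(np.array([.6499,.2213,.262])-o)*1e3)
for z in(.104,.1074,.110): print(z,[np.round(R@(atz(S,*p,z)-o)*1e3,1) for p in((309.1,230.2),(304.3,223.5))])
E
```

```text
tcp [ 61.51318813  14.20449528 262.        ]
0.104 [array([ 63.4,   9.6, 104. ]), array([ 40.4,   8.6, 104. ])]
0.1074 [array([ 68.3,   7.8, 107.4]), array([ 45.5,   6.8, 107.4])]
0.11 [array([ 72. ,   6.4, 110. ]), array([ 49.3,   5.4, 110. ])]
```

```bash
python3 jog.py '[[-0.0065,0.003,0,0,0.0515],[-0.0065,0.003,0.01,0,0.0515],[-0.0065,0.003,0.02,0,0.0515],[-0.0065,0.003,0.03,0,0.0515],[-0.0065,0.003,0.036,0,0.0515],[-0.0065,0.003,0.036,0,0.0515],[-0.0065,0.001,0.036,0,0.0515],[-0.0065,-0.001,0.036,0,0.0515],[-0.0065,-0.001,0.036,0,0.0515]]'; python3 m.py s33|head -1; python3 kn.py s32 s33; python3 - <<'E'
from h import *
g=load("s33")["img"][226:250,290:318].astype(int)
[print(226+i,''.join('%4d'%q.mean() for q in row)) for i,row in enumerate(g)]
E
```

```text
time: 28.3
ee_pos: [0.6517, 0.2147, 0.2275]
eef_rot: [0.564, 0.826, 0.001, 0.0]
ft_force: [1.2, -0.4, -1.4]
width: 0.0517
grip_force: 5.1
[0.6517 0.2148 0.2274] [ 0.2  1.4 -2.2] 0.05162917171460052 5.073906407258164 28.35
s32 knob v 234.97 u 300.32 left bar v 230.38 sum 1378
s33 knob v 234.11 u 299.47 left bar v 230.32 sum 1371
226   95  99 102 102 104 103  98  90  91  96 104 108 104  95 103 110 111 113 112 123 117 102 101 102 101 101 100 101
227   87  86  86  87  86  87  86  87  92  95 104 108 104  95 102 110 111 113 112 111 101  98 102 101 102 101 100 100
228   87  86  86  86  87  87  86  85  90  96 104 108 104  96 104 110 111 113 112 114 104  98 101 102 102 102 101 100
229   76  78  79  79  79  78  76  75  83  98 106 109 104  97 104 110 112 113 113 115 107  99 101 102 102 102 102 101
230   57  60  63  63  62  59  57  61  80  98 106 108 103  96 104 111 112 113 112 113 105  99 102 102 102 102 102 101
231   64  61  59  59  58  61  65  70  84  98 106 109 102  95 104 111 112 113 112 109 102 100 101 101 102 102 102 101
232   90  88  88  88  87  89  91  91  92  99 106 108 102  95 104 111
[... 1337 characters left out ...]
44  101 100 100 100 101 102 101 101 101 101 101 101  97 103 110 112 112 110 107 102 102 103 103 104 104 103 111 119
245  100 100 101 100 101 101 101 101 101 101 101 102 100 100  94  89  98 104 103 102 102 103 103 105 111 115 115 115
246  100 100 100 101 101 101 102 102 102 102 102 102 101  95  73  58  83 100 102 101 102 103 109 116 116 115 109 103
247  100 101 100 101 102 101 101 102 101 101 101 101 101  94  74  60  79  97 103 108 108 109 114 114 110 104 103 103
248  101 101 100 101 101 101 102 101 101 101 101 102 102  99  85  79  96 108 112 114 107 108 107 103 104 104 104 103
249  101 101 101 101 101 102 101 101 101 105 107 111 109 106 108 107 109 111 112 108 101 101 102 102 102 103 104 103
```

```bash
python3 jog.py '[[0,-0.001,0,0,0.0515],[0,-0.002,0,0,0.0515],[0,-0.002,0,0,0.0515]]'|sed -n '2p;4p;6p'; python3 m.py s34|head -1; python3 kn.py s34; python3 jog.py '[[0,-0.001,0,0,0.0515],[0,-0.002,0,0,0.0515],[0,-0.002,0,0,0.0515]]'|sed -n '2p;4p;6p'; python3 m.py s35|head -1; python3 kn.py s35
```

```text
ee_pos: [0.6498, 0.214, 0.2271]
ft_force: [0.8, 1.0, -0.6]
grip_force: 5.2
[0.6498 0.2141 0.227 ] [ 0.2  0.2 -1.1] 0.0515405310982933 5.24107896535952 28.7
s34 knob v 234.29 u 299.51 left bar v 230.42 sum 1442
ee_pos: [0.6478, 0.2133, 0.2268]
ft_force: [1.1, 1.2, -1.7]
grip_force: 5.2
[0.6478 0.2133 0.2268] [ 1.6  0.6 -0.6] 0.05167788660151516 5.1733027985392255 29.05
s35 knob v 234.3 u 299.79 left bar v 230.39 sum 1417
```

```bash
python3 jog.py '[[0,-0.001,0,0,0.0515],[0,-0.002,0,0,0.0515],[0,-0.002,0,0,0.0515]]'|sed -n '2p;4p;6p'; python3 m.py s36|sed -n '1,1p;15,48p'; python3 kn.py s36; python3 - <<'E'
from h import *
g=load("s36")["img"][230:250,290:314].astype(int)
[print(230+i,''.join('%4d'%q.mean() for q in row)) for i,row in enumerate(g)]
E
```

```text
ee_pos: [0.6459, 0.2125, 0.2268]
ft_force: [0.6, 1.5, -1.7]
grip_force: 5.2
[0.6459 0.2126 0.2268] [ 1.1  0.4 -1.1] 0.05165187327926231 5.185910715381397 29.4
211 yww............######wyyyyyyyyyyyyyy.......................wyyy
212 ..............######wyyyyyyyyyyyyyyyy.........................y
213 ..............###...yyyyyyyyyyyyyyyyyw.........................
214 ...............##..yyyyyyyyyyyyyyyyyyw.........................
215 ...............###yyyyyyyyyyyyyyyyyyy..........................
216 ................##yyyyyyyyyyyyyyyyyyy..........................
217 .................yyyyyyyyyyyyyyyyyyyy..........................
218 ................#yyyywwyyyyyyyyyyyyyy..........................
219 ................#yyyyywwyyyyyyyyyyyyy..........................
220 ................#yyyyyywyyyyyyyyyyyyw..........................
221 ...............##wyyyyyyyyyyyyyyyyyyw..........................
222 ...............##.yyyyyyyyyyyyyyyyyyw..........................
223 ..............b###wyyyyyyyyyyyyyyyyyy..........##..............
224 ..............b###.wwyyyyyyyyyyyyyyyy..........##....
[... 2675 characters left out ...]
00 100 100 100 101 101 101 101 101 100 100  98  96 107 114 115 116 116 109 104 103 104 104 104
244  100 100 100 100 101 101 101 101 101 101 101 100  97 106 114 115 117 116 109 103 102 103 103 104
245  100 100 101 100 100 101 101 101 101 101 101 101  99 102 100  98 106 109 105 102 102 103 103 104
246  100 100 100 100 101 101 102 101 101 101 101 101 101  93  77  71  92 103 102 101 102 102 109 115
247  101 100 100 101 101 101 101 102 101 101 102 101 101  89  67  67  91 104 102 108 107 109 114 114
248  101 100 100 100 101 101 101 101 101 101 101 101 101  92  73  75 102 111 112 114 107 107 107 103
249  101 101 101 100 102 102 101 101 101 105 107 110 108 103 102 102 108 111 111 108 101 101 101 102
```

With this light grip I can only push about 1 N, too little for the stuck ring. I'll back off, squeeze the pliers fully so they're held rigidly, then push.

```bash
python3 jog.py '[[0,0.015,0,0,0.0515],[0,0.0255,0,0,0.0515],[0,0.0255,0,0,0.0515],[0,0.0255,0.0025,0,0.042],[0,0.0255,0.0025,0,0.034],[0,0.0255,0.0025,0,0.027],[0,0.0255,0.0025,0,0.025],[0,0.0255,0.0025,0,0.025],[0,0.0215,0.0025,0,0.025],[0,0.0215,0.0025,0,0.025]]' 45; python3 m.py s37|head -1; python3 kn.py s36 s37; python3 - <<'E'
from h import *
g=load("s37")["img"][222:254,286:322].astype(int)
[print(222+i,''.join('%4d'%q.mean() for q in row)) for i,row in enumerate(g)]
E
```

```text
time: 30.4
ee_pos: [0.6657, 0.2202, 0.2245]
eef_rot: [0.564, 0.826, 0.0, -0.0]
ft_force: [-0.2, -0.3, -1.3]
width: 0.0259
grip_force: 32.3
[0.6658 0.2203 0.2245] [ 0.  -0.6 -1.2] 0.025953456888084668 32.93976008892059 30.45
s36 knob v 234.4 u 299.93 left bar v 230.38 sum 1410
s37 knob v 235.24 u 299.59 left bar v 230.34 sum 1393
222  105  97  90  86  86  86  86  87  88  86  87  90  91 102 108  94  78  73  69  72  80  84 103 115 115 120 127 118 104 104 108 109 106 104 103 102
223  131 127 119 113 107  98  95  96  96 100 105 110 118 127 124 105  94  95  94  97  99 100 118 128 129 131 130 121 108 101 102 105 109 110 107 103
224  130 134 134 135 132 127 124 126 126 127 130 133 138 136 126 103  97 104 105 106 102  99 118 129 129 131 130 121 108 101 101 102 106 116 119 110
225  103 110 115 122 124 127 129 129 129 130 126 122 121 116 107  96 100 105 106 107 102 100 118 129 129 131 130 121 107 101 100 101 102 109 122 118
226   85  86  84  91  95  99 103 103 103 103  98  91  89  91  92  93 100 105 106 106 103  96 116 128 129 130 130 121 107 101 101 101 101 103 110 115
227   85  85  86  86  87
[... 3298 characters left out ...]
 102 102 102 105 108 111 109 106 111 114 113 101 107 124 129 131 131 127 112 104 105 104 103 103 104 105
250  103 109 109 110 113 107 101 104 108 108 111 114 110 111 109 110 109 107 110 110 105  95 107 124 130 130 131 127 112 103 104 104 103 102 103 104
251  101 103 106 109 112 107 102 104 106 108 111 113 110 107 105 102 102 103 102 102 102  95 107 124 129 130 131 127 111 102 103 105 104 103 102 103
252  101 100 100 100 100 101 101 100 101 101 102 102 102 102 102 101 102 103 103 101 102  96 107 124 129 130 131 128 113 102 102 104 105 103 102 103
253  102 101 100 101 101 101 101 101 100 101 102 101 102 101 101 102 102 103 103 102 102  96 107 124 129 130 131 130 115 102 101 103 104 104 109 111
```

```bash
python3 jog.py '[[0,-0.001,0,0,0.025],[0,-0.002,0,0,0.025],[0,-0.003,0,0,0.025],[0,-0.003,0,0,0.025]]'|sed -n '2p;4p;6p'; python3 m.py s38|head -1; python3 kn.py s38; python3 jog.py '[[0,-0.001,0,0,0.025],[0,-0.002,0,0,0.025],[0,-0.002,0,0,0.025]]'|sed -n '2p;4p;6p'; python3 m.py s39|head -1; python3 kn.py s39
```

```text
ee_pos: [0.6633, 0.2193, 0.2244]
ft_force: [1.1, 0.3, -2.0]
grip_force: 33.6
[0.6633 0.2194 0.2244] [ 0.8  0.2 -1.3] 0.025624321196180393 33.57189960312098 30.9
s38 knob v 235.06 u 299.86 left bar v 230.33 sum 1394
ee_pos: [0.6613, 0.2185, 0.2244]
ft_force: [0.4, 1.0, -2.2]
grip_force: 33.6
[0.6613 0.2186 0.2244] [ 0.5 -0.1 -1.9] 0.025804408994624342 33.596326131373644 31.25
s39 knob v 234.49 u 299.81 left bar v 230.16 sum 1298
```

```bash
cat > rs.py <<'E'
import sys,cv2
from h import *
# ring shift (px and ring-axis mm) from left bar of ring, against s32
P=lambda n,x0,y0,x1,y1: cv2.resize(load(n)["img"][y0:y1,x0:x1].min(2).astype(np.float32),None,fx=10,fy=10,interpolation=cv2.INTER_CUBIC)
for n in sys.argv[1:]:
    for nm,(x0,y0,x1,y1) in(("bar",(278,227,292,237)),("eye",(275,209,281,218))):
        m=cv2.matchTemplate(P(n,x0-3,y0-3,x1+3,y1+3),P("s32",x0,y0,x1,y1),cv2.TM_CCOEFF_NORMED);_,v,_,p=cv2.minMaxLoc(m)
        print(n,nm,(p[0]-30)/10,(p[1]-30)/10,round(v,3),end=' | ')
    print()
E
python3 jog.py '[[0,-0.001,0,0,0.025],[0,-0.002,0,0,0.025],[0,-0.002,0,0,0.025]]'|sed -n '2p;4p;6p'; python3 m.py s40|head -1; python3 rs.py s38 s39 s40
```

```text
ee_pos: [0.6594, 0.2178, 0.2244]
ft_force: [0.6, 0.5, -1.7]
grip_force: 33.6
[0.6594 0.2179 0.2243] [ 0.1 -0.2 -0.8] 0.025634089914684008 33.58156523667276 31.6
s38 bar 0.0 0.0 0.999 | s38 eye 0.0 0.0 0.996 | 
s39 bar -0.7 -0.8 0.992 | s39 eye -0.1 0.3 0.958 | 
s40 bar -1.0 -1.3 0.989 | s40 eye -0.1 -0.1 0.902 |
```

The ring moved about 4 mm toward centre. Back off, lift and go to the stand with a firm grip.

```bash
python3 jog.py '[[0,0.006,0,0,0.025],[0,0.012,0,0,0.025],[0,0.012,-0.03,0,0.025],[0,0.012,-0.0635,0,0.025],[0,0.012,-0.0635,0,0.025]]'; python3 to.py .5928 -.137 .287 1.376
```

```text
time: 32.1
ee_pos: [0.6726, 0.2222, 0.2928]
eef_rot: [0.564, 0.826, 0.003, 0.002]
ft_force: [0.8, -0.1, -0.2]
width: 0.0256
grip_force: 33.5
t 32.1 pos [0.6726 0.2222 0.2928] yaw 0.3725 tilt [0.0065 0.0018] shift [-0.3055 -0.2051  0.0046] turn -1.0035 q [-0.82  0.58  0.74  1.16 -0.38  1.52  0.21] F [ 0.8 -0.1 -0.2]
```

```bash
python3 jog.py '[[-0.025,-0.017,0,-0.09,0.025],[-0.05,-0.034,0,-0.18,0.025],[-0.08,-0.053,0,-0.27,0.025],[-0.11,-0.073,0,-0.36,0.025],[-0.14,-0.093,0,-0.45,0.025],[-0.17,-0.113,0,-0.54,0.025],[-0.2,-0.133,0,-0.63,0.025],[-0.23,-0.153,0,-0.72,0.025],[-0.26,-0.173,0,-0.81,0.025],[-0.285,-0.19,0,-0.9,0.025],[-0.3055,-0.205,0,-1,0.025],[-0.3055,-0.205,0,-1,0.025]]';  python3 jog.py '[[0,0,0,0,0.034],[0,0,0,0,0.042],[0,0,0,0,0.048],[0,0,0,0,0.0505],[0,0,0,0,0.0505]]' 20; python3 to.py .5928 -.137 .287 1.376
cat > st.py <<'E'
from bench import r
from h import *
import sys
s=r.camera("scene");np.savez(sys.argv[1]+".npz",**s)
g=s["img"][180:216,100:140].astype(int)
[print(180+i,''.join('%4d'%(q[0]-q[2]) for q in row)) for i,row in enumerate(g)]
E
python3 - <<'E'
from bench import r
from h import *
t=r.camera("top");np.savez("t41.npz",**t)
E
sed -i 's/^fit("top0.*//' fit.py; echo 'import sys;fit(sys.argv[1],.082,[599.5,186,37,1])'>>fit.py; python3 fit.py t41; python3 st.py s41
```

```text
time: 33.3
ee_pos: [0.5895, -0.1419, 0.2878]
eef_rot: [0.101, 0.995, -0.001, -0.0]
ft_force: [-0.4, -0.9, -1.4]
width: 0.0255
grip_force: 33.5
time: 33.8
ee_pos: [0.5911, -0.1364, 0.2878]
eef_rot: [0.099, 0.995, 0.0, -0.0]
ft_force: [-0.1, 0.2, -2.0]
width: 0.0495
grip_force: 5.0
t 33.8 pos [ 0.5911 -0.1364  0.2878] yaw 1.3731 tilt [-0.      0.0001] shift [-0.0018 -0.0003  0.0008] turn -0.0029 q [-0.4   0.31  0.7   1.48 -0.2   1.42  1.68] F [-0.1  0.2 -2. ]
t41 ring mm,0.01rad [597.52 185.83  40.44   2.01] corr 0.742 collar mm [598.  185.8  94. ] (20.735210418701172, 21.946449279785156)
180  123 122 122 122 122 123 123 122 122 121  94  48  26  27  30  32  31  64 112 120 119  93  47  26  28  32  33  33  60 105 122 122 122 123 122 124 124 124 124 122
181  124 124 124 125 125 126 127 126 125 125 104  55  25  26  30  31  31  57 102 121 120 103  56  25  26  31  33  33  52  94 120 119 119 120 121 121 121 121 122 122
182  124 124 124 126 126 126 126 126 127 127 117  68  25  25  29  31  30  52  99 123 122 119  69  26  26  30  32  33  46  87 119 118 119 118 118 119 119 120 122 122
183  124 12
[... 4733 characters left out ...]
  90  83  76  72  72  72  83 100 109 110
212  113 116 117 116 116 116 116 116 115 116 116 116 116 116 115 114 114 115 115 113 112 113 112 113 113 113 113 115 113 111 107 104 102 104 100  94  97 104 107 108
213  100 102 105 106 108 111 114 115 116 117 116 116 116 115 115 116 116 116 116 116 114 114 114 114 115 114 114 114 114 114 113 113 113 113 112 109 108 106 107 110
214   74  73  76  80  87  95 101 104 105 106 110 114 115 117 117 117 116 116 116 115 116 116 116 117 117 115 115 116 115 115 115 116 114 114 113 112 113 112 112 113
215   75  76  76  77  76  76  75  74  76  81  90  98 102 104 106 107 109 112 114 116 116 116 116 116 117 116 115 116 116 117 116 115 116 117 116 115 115 114 115 114
```

The ring is now centred: 0.5 mm from the spindle, contracted. Next, line the tips up with the slot.

```bash
python3 - <<'E'
from h import *
S=load("s41");np.set_printoptions(precision=4,suppress=True)
c=[atz(S,*p,.095) for p in((116.5,204.5),(112.5,208.3),(140,207.5),(136.5,211.5))];print(np.array(c),np.mean(c,0))
a=1.374;ty=np.array([np.cos(a),np.sin(a)]);tx=np.array([-ty[1],ty[0]])
for z in(.131,.134,.137):
    m=(atz(S,115.2,190.4,z)+atz(S,127.2,191.7,z))/2; d=(np.mean(c,0)-m)[:2]; print(z,m,"shift tool",d@tx,d@ty)
E
python3 jog.py '[[0,0,0.01,0,0.0505],[0,0,0.02,0,0.0505],[0,0,0.028,0,0.0505],[0,0,0.028,0,0.0505]]'|sed -n 2p; python3 st.py s42 | sed -n '10,36p'
```

```text
[[ 0.5822 -0.1614  0.095 ]
 [ 0.5971 -0.1633  0.095 ]
 [ 0.5893 -0.1113  0.095 ]
 [ 0.6046 -0.1127  0.095 ]] [ 0.5933 -0.1372  0.095 ]
0.131 [ 0.5918 -0.1415  0.131 ] shift tool -0.0006834091555445549 0.004558583003086736
0.134 [ 0.5971 -0.1388  0.134 ] shift tool 0.004013253631271204 0.0008857246365377359
0.137 [ 0.6024 -0.1362  0.137 ] shift tool 0.008709916418086962 -0.0027871337300112648
ee_pos: [0.5902, -0.1366, 0.258]
189  122 124 122 120 122 123 123 123 124 125 124 124 124  81  32  25  27  30  32  42  86 125 125  98  50  26  27  31  32  33  67 117 129 130 131 132 132 132 132 132
190  119 120 119 117 118 119 120 121 120 122 121 120 121  89  43  26  26  30  32  33  76 124 124 108  61  25  26  30  32  32  58 105 128 129 129 128 131 129 130 130
191  119 118 118 119 118 118 118 119 120 120 120 119 120  94  47  25  27  30  32  31  68 118 121 120  70  26  26  30  32  33  48  92 123 124 124 124 124 125 124 126
192  119 119 120 120 119 120 120 119 120 119 120 118 120 100  54  25  26  30  31  32  60 106 120 119  78  34  25  29  31  32  39  74 118 119 119 118 118 117 118 120
193  118 118
[... 3082 characters left out ...]
  91  84  76  73  72  73  85 100 110 111
212  114 116 118 117 116 117 116 116 116 116 117 116 117 116 116 115 115 115 115 115 113 114 113 113 114 114 113 115 114 111 108 105 102 103 101  95  97 104 108 108
213  100 104 107 107 108 112 115 116 117 117 116 117 117 116 116 117 116 116 116 116 115 114 115 115 116 115 114 115 115 114 115 114 114 114 112 110 108 107 107 111
214   75  74  76  81  88  96 101 103 106 108 111 114 116 117 118 118 116 115 116 117 116 116 116 116 116 116 115 116 116 115 115 117 115 114 113 114 114 113 113 113
215   76  77  76  76  77  77  76  75  77  82  92  99 103 105 107 108 110 113 116 117 117 117 116 117 117 115 116 117 117 117 117 116 117 117 116 116 116 115 115 115
```

```bash
python3 jog.py '[[0.004,0.001,0,0,0.0505],[0.004,0.001,0,0,0.0505],[0.004,0.001,0.006,0,0.0505],[0.004,0.001,0.012,0,0.0505],[0.004,0.001,0.018,0,0.0505],[0.004,0.001,0.018,0,0.0505]]'; python3 st.py s43 | sed -n '20,36p'
```

```text
time: 34.95
ee_pos: [0.5867, -0.135, 0.2405]
eef_rot: [0.099, 0.995, 0.0, -0.001]
ft_force: [-1.1, -0.4, -1.7]
width: 0.051
grip_force: 4.9
199  124 124 123 124 123 124 123 124 126 125 124 124 122 118 115 115 113  78  25  25  29  32  31  56  99 117 117  91  44  25  29  31  33  37  77 124 123 123 124 125
200  122 123 122 123 122 122 123 123 123 124 117 111 115 117 115 115 115  86  33  26  29  30  31  56  97 114 114  96  52  25  27  31  34  33  70 117 125 128 129 130
201  121 121 122 121 122 122 122 123 123 118 110 111 113 117 117 116 117  93  45  25  28  30  32  50  93 114 115 105  67  25  25  30  32  32  62 101 118 121 122 124
202  127 127 126 127 126 127 127 127 125 116 112 115 117 118 118 117 118  97  52  25  27  29  31  38  87 115 115 114  81  25  26  30  33  33  55  96 114 115 117 117
203  128 130 129 130 130 130 129 122 119 114 113 115 116 116 114 113 115  98  57  26  27  30  31  31  82 115 117 116  90  37  26  29  31  33  47  90 114 115 115 115
204  126 127 127 126 127 127 122 115 112 114 114 114 113 113 112 110 107  93  52  25  26  30  31  31  75 112 117 116  96  50  26  28  3
[... 1144 characters left out ...]
  91  83  52  11  31  60  84 100 109 112
212  115 116 117 116 117 117 117 116 116 117 117 117 117 117 116 116 115 115 115 115 113 113 113 114 115 114 113 116 115 111 109 105  98  95  92  91  98 106 107 108
213  100 104 107 108 109 112 115 116 117 118 117 117 117 116 116 117 117 116 117 116 115 115 114 115 115 115 115 115 115 115 115 114 113 115 112 110 107 107 108 111
214   75  75  77  81  89  96 102 104 107 108 111 114 116 116 118 117 117 116 116 116 116 117 117 117 117 116 116 115 116 116 116 116 114 113 113 113 114 113 113 113
215   76  77  77  77  77  77  77  75  78  83  92  99 103 105 108 108 109 113 116 117 118 117 117 117 116 116 115 117 117 116 117 117 116 117 116 116 116 116 115 115
```

The prongs disappear behind the near rim, so they're in the slot, with no contact. Continue down.

```bash
python3 jog.py '[[-0.0015,0,0,0,0.0505],[-0.0015,0,0.006,0,0.0505],[-0.0015,0,0.012,0,0.0505],[-0.0015,0,0.02,0,0.0505],[-0.0015,0,0.028,0,0.0505],[-0.0015,0,0.036,0,0.0505],[-0.0015,0,0.044,0,0.0505],[-0.0015,0,0.05,0,0.0505],[-0.0015,0,0.054,0,0.0505],[-0.0015,0,0.054,0,0.0505]]'; python3 jog.py '[[0,0,0.004,0,0.0505],[0,0,0.008,0,0.0505],[0,0,0.008,0,0.0505]]'; python3 to.py .5928 -.137 .176 1.376; python3 - <<'E'
from bench import r
from h import *
s=r.camera("scene");np.savez("s44.npz",**s)
for n in("scene0","s44"):
    im=load(n)["img"].astype(int)[140:215,90:150]
    for i,row in enumerate(im[::2]): print(140+2*i,''.join('R' if q[0]>120 and q[1]<60 else 'w' if q[0]-q[2]>45 else 'k' if q.max()<50 else 'g' for q in row))
E
```

```text
time: 36.0
ee_pos: [0.5885, -0.1354, 0.1872]
eef_rot: [0.099, 0.995, 0.0, -0.0]
ft_force: [0.7, 0.0, -1.2]
width: 0.0506
grip_force: 4.9
time: 36.3
ee_pos: [0.5885, -0.1353, 0.1793]
eef_rot: [0.099, 0.995, 0.0, -0.0]
ft_force: [-0.0, -0.5, -0.8]
width: 0.0505
grip_force: 4.9
t 36.3 pos [ 0.5885 -0.1353  0.1793] yaw 1.3726 tilt [-0.0006  0.0002] shift [-0.0046 -0.0008  0.0033] turn -0.0034 q [-0.38  0.38  0.67  1.64 -0.25  1.21  1.72] F [-0.  -0.5 -0.8]
140 wwwwwwwwwwwwwwwwwwwwwwwwwwwwwwwwwwwwwwwwwwwwwwwwwwwwwwwwwwww
142 wwwwwwwwwwwwwwwwwwwwwwwwwwwwwwwwwwwwwwwwwwwwwwwwwwwwwwwwwwww
144 wwwwwwwwwwwwwwwwwwwwwwwwwwwwwwwwwwwwwwwwwwwwwwwwwwwwwwwwwwww
146 wwwwwwwwwwwwwwwwwwwwwwwwwwwwwwwwwwwwwwwwwwwwwwwwwwwwwwwwwwww
148 wwwwwwwwwwwwwwwwwwwwwwwwwwwwwwwwwwwwwwwwwwwwwwwwwwwwwwwwwwww
150 wwwwwwwwwwwwwwwwwwwwwwwwwwwwwwwwwwwwwwwwwwwwwwwwwwwwwwwwwwww
152 wwwwwwwwwwwwwwwwwwwwwwwwwwwwwwwwwwwwwwwwwwwwwwwwwwwwwwwwwwww
154 wwwwwwwwwwwwwwwwwwwwwwwwwwwwwwwwwwwwwwwwwwwwwwwwwwwwwwwwwwww
156 wwwwwwwwwwwwwwwwwwwwwwwwwwwwwwwwwwwwwwwwwwwwwwwwwwwwwwwwwwww
158 wwwwwwwwwwwwwwwwwwwwwwwwwwwwwwwwwwwwwwwwwwwwwwwwwwwwww
[... 3596 characters left out ...]
wwwwwwwwwwwwwwwwgggggggwwwwwgggggwwwwwwwwwwwwwwwww
196 wwwwwwwwwwwwwwwwwwwwwwwwwwgggggggwwwwwgggggwwwwwwwwwwwwwwwww
198 wwwwwwwwwwwwwwwwwwwwwwwwwwwggggggggggggggggwwwwwwwwwwwwwwwww
200 wwwwwwwwwwwwwwwwwwwwwwwwwwwwggggggggggggggggggwwwwwwwwwwwwww
202 wwwwwwwwwwwwwwwwwwwwwwwwwwwwgggggggggggggggggggwwwwwwwwwwwww
204 wwwwwwwwwwwwwwwwwwwwwwwwwwgggggggggggggggggggggwwwwwwwwwwwww
206 wwwwwwwwwwwwwwwwwwwwwwwwwwgggggggggggggggggggwwwwwwwwwwwwwww
208 wwwwwwwwwwwwwwwwwwwwwwwwwwgggggggggggggggggggwwwwwwwwwwwwwww
210 wwwwwwwwwwwwwwwwwwwwwwwwwwwwwwgggggggggggggggwwwwwwwwwwwwwww
212 wwwwwwwwwwwwwwwwwwwwwwwwwwwwwwwwwwwwwwwwwwwwwwwwwwwwwwwwwwww
214 wwwwwwwwwwwwwwwwwwwwwwwwwwwwwwwwwwwwwwwwwwwwwwwwwwwwwwwwwwww
```

Within about 4 mm of its original place. Lower, open and retreat.

```bash
python3 jog.py '[[0,0,0.002,0,0.0505],[0,0,0.0035,0,0.0505],[0,0,0.0035,0,0.0505],[0,0,0.0035,0,0.054],[0,0,0.0035,0,0.06],[0,0,0.0035,0,0.087],[0,0,0.0035,0,0.087],[0,0,0.0035,0,0.087],[0,0,0.0035,0,0.087]]'; python3 jog.py '[[0,0,-0.01,0,0.087],[0,0,-0.03,0,0.087],[0,0,-0.06,0,0.087],[0,0,-0.1,0,0.087],[0,0,-0.14,0,0.087],[0,0,-0.14,0,0.087],[0,0,-0.14,0,0.087]]'; python3 - <<'E'
from bench import r
from h import *
s=r.camera("scene");np.savez("s45.npz",**s);t=r.camera("top");np.savez("t45.npz",**t)
im=s["img"].astype(int)[156:215,90:150]
for i,row in enumerate(im[::2]): print(156+2*i,''.join('R' if q[0]>120 and q[1]<60 else 'w' if q[0]-q[2]>45 else 'k' if q.max()<50 else 'g' for q in row))
a=load("scene0")["img"].astype(int);b=s["img"].astype(int)
for nm,(x0,y0,x1,y1) in dict(cup=(155,260,210,330),bottle=(203,160,230,205),plate=(380,255,490,318),pliers=(98,155,150,215)).items(): print(nm,np.abs(a-b)[y0:y1,x0:x1].mean())
E
python3 fit.py t45
```

```text
time: 37.25
ee_pos: [0.5886, -0.1354, 0.1762]
eef_rot: [0.099, 0.995, 0.0, -0.0]
ft_force: [-0.9, 0.2, -0.0]
width: 0.0831
grip_force: 0.0
time: 37.95
ee_pos: [0.589, -0.1357, 0.3176]
eef_rot: [0.099, 0.995, 0.0, 0.001]
ft_force: [0.2, -0.1, -0.5]
width: 0.0867
grip_force: 0.0
156 wwwwwwwwwwwwwwwwwwwwwwwwwwwwwwwwwwwwwwwwwwwwwwwwwwwwwwwwwwww
158 wwwwwwwwwwwwwwwwwwwwwwwwwwwwwwwwwwwwwwwwwwwwwwwwwwwwwwwwwwww
160 wwwwwwwwwwwwwwwwRRRRRRwwwwwwwwwwwwwwwwwwwwwwwwwwwwwwwwwwwwww
162 wwwwwwwwwwwwwRRRRRRRRRwwwwwwwwwwwwwwwwwwRRRRwwwwwwwwwwwwwwww
164 wwwwwwwwwwwwRRRRRRRRRRRwwwwwwwwwwwwwwRRRRRRRwwwwwwwwwwwwwwww
166 wwwwwwwwwwwwwRRRRRRRRRRwwwwwwwwwwwwRRRRRRRRRRwwwwwwwwwwwwwww
168 wwwwwwwwwwwwwRRRRRRRRRRRwwwwwwwwwwwRRRRRRRRRRwwwwwwwwwwwwwww
170 wwwwwwwwwwwwwwRRRRRRRRRRRwwwwwwwwwwRRRRRRRRRRwwwwwwwwwwwwwww
172 wwwwwwwwwwwwwwRRRRRRRRRRRwwwwwwwwwwRRRRRRRRRRwwwwwwwwwwwwwww
174 wwwwwwwwwwwwwwwRRRRRRRRRRRwwwwwwwwwwRRRRRRRRRwwwwwwwwwwwwwww
176 wwwwwwwwwwwwwwwwRRRRRRRRRRwwwwwwwwwwRRRRRRRRRwwwwwwwwwwwwwww
178 wwwwwwwwwwwwwwwwRRRRRRRRRRRwwwwwwwwwRRRRRRRRRRwwwwwwwwwwwwww
180 wwwwwwwwwwwwwwwwwRRRRRRRRRRRwwwwwwwwRR
[... 657 characters left out ...]
wwwwwwwwwwwwwww
202 wwwwwwwwwwwwwwwwwwwwwwwwwwwwggggggggggggggggggwwwwwwwwwwwwww
204 wwwwwwwwwwwwwwwwwwwwwwwwwwwggggggggggggggggggggwwwwwwwwwwwww
206 wwwwwwwwwwwwwwwwwwwwwwwwwgggggggggggggggggggggwwwwwwwwwwwwww
208 wwwwwwwwwwwwwwwwwwwwwwwwwwgggggggggggggggggggwwwwwwwwwwwwwww
210 wwwwwwwwwwwwwwwwwwwwwwwwwwwwgggggggggggggggggwwwwwwwwwwwwwww
212 wwwwwwwwwwwwwwwwwwwwwwwwwwwwwwwwwwwwwwwwwwwwwwwwwwwwwwwwwwww
214 wwwwwwwwwwwwwwwwwwwwwwwwwwwwwwwwwwwwwwwwwwwwwwwwwwwwwwwwwwww
cup 0.535064935064935
bottle 0.5358024691358024
plate 0.5092833092833093
pliers 2.8088675213675214
t45 ring mm,0.01rad [597.51 185.78  40.63   2.11] corr 0.74 collar mm [598.  185.8  94. ] (20.735210418701172, 21.946449279785156)
```

```bash
python3 k.py s45
```

```text
s45 knob [-0.2  6.9] 0.969 moved mm [-1.8 -0.2] expected shift if straight down [-0.16  7.46]
s45 eyeA [4.7 1.1] 0.527 moved mm [-23.8   7.1] expected shift if straight down [0.02 7.11]
s45 eyeB [-2.3  3.7] 0.806 moved mm [-12.6  -5.3] expected shift if straight down [-0.08  7.08]
```

```bash
python3 -c "
from bench import r
print(r.close_job())"
```

```text
the job is handed in; nothing more can be done
None
```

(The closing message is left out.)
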